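# Hang the medal chain on the drying stand

## Task

Hang the orange steel link by its hook on the stand's bar, between the two black collars, and let go; then hang the blue medal holder by its hook from the link's lower loop. Holding the medal holder, pull the chain gently straight down until the bar's blue carriage is firmly on its red stop, with a steady pull of about 15 N that never goes over 22 N, then let go and leave both hanging still. Move the carriage only by the chain, do not push on the stand with the robot, and leave the other things on the bench where they are.

Things in the scene. Friction and masses are not known exactly. Their poses are not given: they have to be found in the camera images.
- stand: Drying stand, fixed: grey base plate 130 x 210 x 12 mm, upright mast (18 mm thick, 395 mm tall) at x +30, y +115 mm. Origin on the table exactly under the middle of the bar; z up, y along the bar towards the mast, x away from the robot at yaw 0. Apart from bar and carriage, the space within 90 mm of the bar's middle is free.
- carriage (a joint): Height of the blue carriage that carries the bar: 0 = top (bar axis 345 mm over the table), grows downwards in m, 0.050 = lower red stop (bar axis 295 mm). Stiff friction slide: it stays where it is left, 8 N in all (its own 1.2 N weight and all that hangs included) moves it down, so about 4 to 6 N of hand pull once the chain hangs. The stop itself is rigid.
- bar_mid (a point): Middle of the level round steel bar (8 mm thick, its axis) on the carriage, between two black collars (18 mm across) whose facing sides are at y +38 and -38 mm; axes as the stand's. The bar runs on to a free end with a ball at y -57 mm, and to the carriage block at y +97 mm.
- holder_a: Fixed wooden block 50 x 80 x 32 mm, origin under its centre, z up. The link stands in its slot (along y, 7.6 x 44.5 mm, slot floor at z 10 mm), free to be lifted straight out.
- holder_b: Fixed wooden block 50 x 80 x 32 mm, origin under its centre, z up. The medal holder stands in its slot (along y, 7.6 x 52 mm, floor at z 10 mm). Which block is left and which right varies.
- link: Steel wire link (6 mm wire), about 90 g, 132 mm tall, upright at the start; origin at the centre of its underside, z up. Below: a rectangular loop in the yz plane (opening y 30, z 34 mm). Above it the orange grip block, then a stem at x -11 mm and a hook in the xz plane that opens downwards, with a roof-shaped top (peak of the wire's axis at x 0, z 129 mm) and a tip at x +11 ending at z 112 mm.
- link_grip (a point): Centre of the link's orange grip block (x 14, y 24, z 36 mm), at x -11, z 73 mm on the link; axes as the link's. Take it across y, with the fingers tilted 30 to 45 degrees from straight down (coming from the -x side and above), so that the gripper's body stays clear of the hook and of what it hangs on.
- link_seat (a point): Point in the crook of the link's hook (x 0, z 120.3 mm) where the bar's axis lies when the link hangs home. The tip ends 8 mm below it, so carry it over the bar from the -x side at least 13 mm high, then lower.
- link_eye (a point): Middle of the link's lower loop wire (its axis), 6 mm thick, running along y; axes as the link's.
- medal: Medal holder, about 160 g, 153 mm tall, upright at the start; origin at the centre of its underside, z up: dark steel plate (x 6, y 50, z 0 to 64 mm) with a round gilt and purple medal on both faces, blue grip block, stem at x -11 mm and hook (6 mm wire) shaped as the link's, peak at z 150, tip at x +11 ending at z 133 mm.
- medal_grip (a point): Centre of the medal holder's blue grip block (x 14, y 24, z 36 mm), at x -11, z 94 mm; axes as the medal holder's. Taken like the link's.
- medal_seat (a point): Point in the crook of the medal holder's hook (x 0, z 142.6 mm) where the axis of the loop's lower wire lies when it hangs home. The hook goes through the loop from the link's -x side with this point 13 to 26 mm above the lower wire's axis, then down; the tip ends 10 mm below this point.
- disc0: Loose gilt medal disc, 64 mm across, 5 mm thick, lying in the wooden tray; bystander.
- disc1: Like disc0.
- disc2: Like disc0.
- spare_plate: Spare medal plate 64 x 50 x 6 mm lying flat on the table between the blocks; bystander.
- glue: White glue bottle, 40 mm across, 110 mm tall; bystander.
- gem_box: Small open black box 100 x 70 x 25 mm; bystander.
- jar: Glass jar, 60 mm across, 70 mm tall; bystander.

How it is judged:
By the outcome, as a careful person would: the job done as asked, in the order asked, and still so for the second after the job is handed in, with the robot touching nothing.
It also fails if it takes over 72 s, if anything falls off the work surface, if the arm or the gripper's body presses on something with over 40 N, if the wrist force passes 120 N, or if a joint passes its speed limit or range.

## Robot

A 6-joint arm with a two-finger parallel gripper is mounted at the origin on the work surface. World frame = base frame: x ahead of the robot, y to its left, z up, the work surface at z = 0. Lengths are in m, angles in rad, forces in N, time in s.
With the tool pointing down it reaches from about 0.3 to 0.95 m from the base axis. Payload 3.1 kg.
Tool frame: the origin (TCP) lies on the mounting face of the last link; the fingertips stand 173 mm ahead of it and the grasp point (between the pads) lies 155 mm ahead of it (bot.tips_ahead is the distance from the TCP to the fingertips, in m); z points along the fingers, y is the line along which they close (so a half turn about z gives the same grasp; the last joint's range is limited). The gripper opens to 85 mm and grips with 20 to 120 N. Pads are 22 mm wide; open, the fingers measure 114 mm over their backs; the gripper's body (76 mm by 85 mm) begins 54 mm behind the grasp point. The pads swing forward as they close: fully open they stand 13 mm farther back than shut.
Start: joints at [-1.378, 0.308, 1.634, -0, 1.2, -0.07], TCP at [0.162, -0.604, 0.405] pointing down, gripper open.
Joint ranges: [-3.06, 3.06], [-0.79, 1.96], [0.05, 2.63], [-1.19, 4.34], [0.05, 2.64], [-2.94, 2.94]. Speed limits (rad/s): [2.79, 2.79, 3.14, 3.14, 3.14, 3.14].

## Interface

Orientations are given as a 3x3 rotation matrix whose columns are the frame's x, y, z axes.
In Python, from station import bot, cams gives the robot as it stands. The module is installed in compiled form; this text tells all that it offers.
- The arm moves only by the tool arm_command, never from a script. Its argument "series" is a list of rows, each an object with "dp": the shift along the tool's x, y, z in mm, a list of three; "roll": the turn about the tool's z in rad. A call has 1 to 20 rows; each row shifts and turns the commanded pose from where the row before left it, along the tool's axes as they then stand; what a row does not reach is not made up. A row lasts 1/12 s, in which the tool goes at most 41.7 mm and 7.16 degrees, less where a joint would pass 70% of its speed; a pose out of reach is approached as far as the arm can. A call with a gripper value outside its range is refused whole. "gripper" is the closure, from 0 (fully open) to 1 (shut), set as the call begins (left out, the last holds). The fingers move at their own pace and stop on an object; "newtons" is the grip in N (left out, the last holds). Time passes only in rows, so rows that do not move let the fingers close. It gives the time, the measured TCP pose, the force, the opening and the grip force at its end, in the units of the state.
- bot.state(): the state, without advancing time (a new reading comes with each control period).
- cams.snapshot(name): name is "scene" or "side" or "wrist"; returns the picture (400x640x3 uint8, red, green, blue); there is no depth.
- cams.calibration(name): a dict with "vertical_fov" (degrees; the focal length in pixels is half the picture's height over the tangent of half this angle, whatever the lens; pixels are square), "cx", "cy" (the principal point, pixels), "view" (4x4, takes a point from world to camera coordinates). Camera axes: x right, y down, z forward; pixel columns grow to the right and rows downward; lengths in m; the calibration is good to about 2 mm. A picture is of the moment at which its call begins: read the wrist's pose just before it. calibration takes no time and is no camera call; for the wrist camera it gives the pose at the moment of the call.
- bot.close_job(): hands the job in; it is judged then, once.
The state is a dict: "clock": time; "joint_pos": joint angles; "qvel": joint speeds; "joint_torque": joint torques, N m; "ee_pos": TCP position; "tool_rot": TCP orientation; "ft_force": force on the tool from outside, world axes, zero at the start; "torque": the same for the moment, N m; "opening": opening from 0.0 (shut) to 1.0 (fully open); "finger_force": force on a finger pad.
Only numpy, scipy, OpenCV 4.12 (cv2) and the standard library are available. Lean on these libraries where they do the work, as an engineer would, in place of code of your own. Each camera call takes 0.05 s, during which the arm holds its last target. There are 200 camera calls.

## Working session

There is one attempt and no reset: what is moved stays moved. The work goes in short steps, Python scripts to look and compute and a tool call to move; the robot and the scene stay as the last step left them, time stands still between calls to the robot, and variables do not carry over. Pictures are saved under pics/ and viewed, at most 10 in all, crops included, and the job is handed in when it is done.

Besides the shell and the picture viewer there is one more tool, called after "Call:" as a command line: name --argument value ..., lists and objects as JSON in quotes. arm_command: Moves the arm, as the interface text tells. Its arguments: {"type":"object","properties":{"series":{"type":"array"},"gripper":{"type":"number"},"newtons":{"type":"number"}},"required":["series"]}

```bash
mkdir -p pics; python3 - <<'E'
from station import bot,cams
import cv2,numpy as np
for n in ["scene","side"]:
    im=cams.snapshot(n); cv2.imwrite(f"pics/{n}0.png",im[:,:,::-1])
    c=cams.calibration(n); print(n,c["vertical_fov"],c["cx"],c["cy"]); print(np.round(c["view"],4).tolist())
s=bot.state(); print(s)
E
```

```text
scene 55.15484058804416 320.6024946324951 201.628590961592
[[0.6439, 0.7651, 0.0108, -0.3597], [0.6363, -0.5275, -0.5629, -0.2486], [-0.425, 0.3693, -0.8264, 1.605], [0.0, 0.0, 0.0, 1.0]]
side 45.19094030873064 311.0578736912038 195.9173191937162
[[0.9965, -0.0797, 0.0255, -0.5909], [-0.0195, -0.5174, -0.8555, 0.1868], [0.0813, 0.852, -0.5171, 1.3151], [0.0, 0.0, 0.0, 1.0]]
{'clock': 0.1, 'joint_pos': array([-1.37770665e+00,  3.08954611e-01,  1.63505197e+00, -1.46783339e-05,
        1.19973492e+00, -6.96999691e-02]), 'qvel': array([-0.00086784, -0.00288503, -0.00465287,  0.00010031,  0.00028247,
        0.00152751]), 'joint_torque': array([-3.60382328e-04, -4.16408408e+01, -2.77644199e+01, -4.60816852e-05,
        3.98806762e-03,  4.63038461e-06]), 'ee_pos': array([ 0.16225767, -0.6031737 ,  0.40354217]), 'tool_rot': array([[ 9.65667697e-01,  2.59780135e-01, -4.25773113e-04],
       [ 2.59780448e-01, -9.65665409e-01,  2.10629441e-03],
       [ 1.36019078e-04, -2.14458800e-03, -9.99997691e-01]]), 'ft_force': array([0.47592501, 0.73773269, 0.89198916]), 'torque': array([ 0.01882934, -0.01424902,  0.02209746]), 'finger_force': 0.0, 'opening': 0.9982319073766857}
```

View pics/scene0.png

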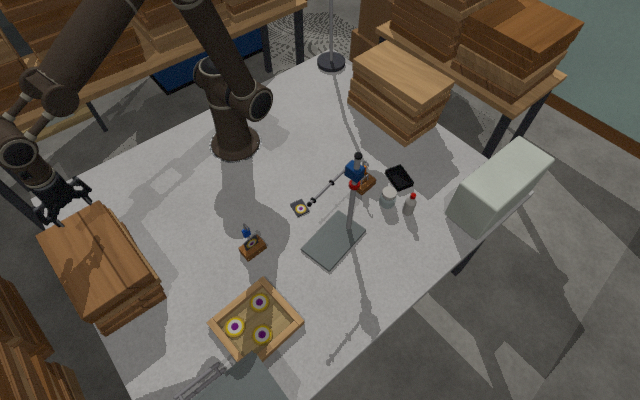

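View pics/side0.png

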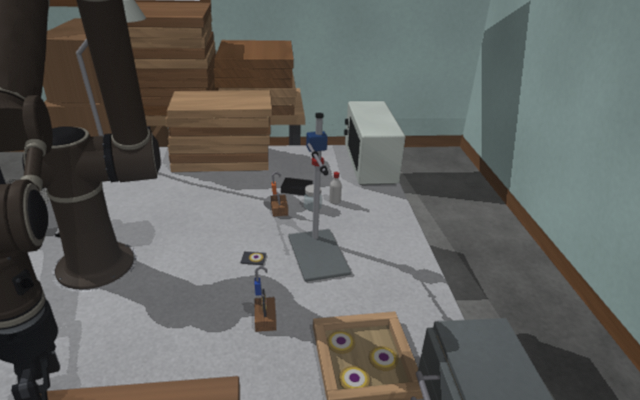

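The medal holder stands near scene (250,238) / side (263,290). The link is near scene (365,183) / side (277,195), partly behind the carriage. The bar is at scene ~(320,190) / side ~(320,160). I'll zoom in on these next.

```bash
python3 - <<'E'
import cv2,numpy as np
a=cv2.imread("pics/scene0.png");b=cv2.imread("pics/side0.png")
f=lambda i,x,y,w,h:cv2.resize(i[y:y+h,x:x+w],(400,300),interpolation=cv2.INTER_CUBIC)
o=np.vstack([np.hstack([f(a,285,140,120,90),f(a,215,205,80,60)]),np.hstack([f(b,255,105,120,90),f(b,225,260,80,60)])])
o2=f(b,250,165,60,45); cv2.imwrite("pics/c1.png",o)
o=np.vstack([np.hstack([f(b,250,165,60,45),f(b,230,235,60,45)]),np.hstack([f(a,335,150,60,45),f(b,280,100,80,60)])]);cv2.imwrite("pics/c2.png",o)
E
```

```text
(no output)
```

View pics/c1.png

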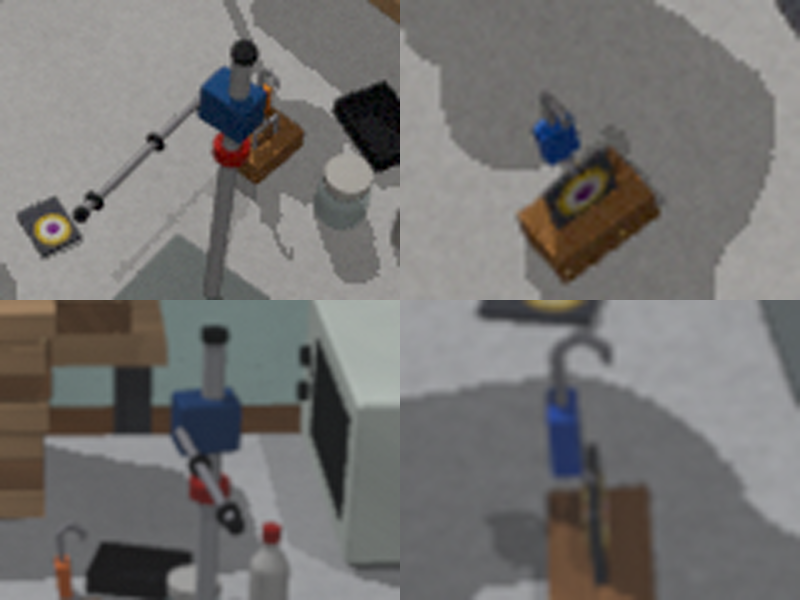

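Call:
arm_command --series '[{"dp": [0,0,-40],"roll": 0},{"dp": [0,0,-40],"roll": 0},{"dp": [0,0,-40],"roll": 0},{"dp": [0,0,-40],"roll": 0},{"dp": [0,0,-40],"roll": 0},{"dp": [0,0,-40],"roll": 0},{"dp": [0,0,-40],"roll": 0},{"dp": [0,0,-40],"roll": 0}]'

```text
clock: 0.77
ee_pos: [0.1623, -0.6031, 0.7261]
tool_rot: [[0.966, 0.26, -0.0], [0.26, -0.966, 0.001], [0.0, -0.001, -1.0]]
ft_force: [0.0, -1.1, -0.0]
opening: 1.001
finger_force: 0.0
```

Composite: collars in scene at ~(313.5,200) and (331.5,182.6), ball at (309.6,204). In the side view the far collar is at (315,154) and the ball at (324,171). Both hooks open toward +x, to the right in the side view.

```bash
cat > h.py <<'E'
import numpy as np,cv2
from station import bot,cams
def P(c):
    f=200/np.tan(np.radians(c["vertical_fov"])/2)
    return np.array([[f,0,c["cx"]],[0,f,c["cy"]],[0,0,1]])@np.array(c["view"])[:3]
def tri(*obs):  # (P,u,v)...
    A=[]
    for p,u,v in obs: A+=[u*p[2]-p[0],v*p[2]-p[1]]
    X=np.linalg.svd(np.array([a/np.linalg.norm(a[:3]) for a in A]))[2][-1]; return X[:3]/X[3]
def proj(p,X):
    q=p@np.append(X,1); return q[:2]/q[2]
E
python3 - <<'E'
from h import *
np.set_printoptions(precision=4,suppress=True)
S,D=P(cams.calibration("scene")),P(cams.calibration("side"))
for n,a,b in [("ball",(309.6,203.9),(324,171)),("cfar",(331.5,182.6),(315.2,154.5)),("cnear",(313.3,200.3),(322,167)),
 ("masttop",(358.5,154),(319.5,115)),("medgrip",(246,232.5),(258,287)),("medhooktop",(244.3,224.5),(260.5,268.5)),]:
    X=tri((S,*a),(D,*b)); print(n,X,proj(S,X)-a,proj(D,X)-b)
print(bot.state()["joint_pos"])
E
```

```text
ball [ 0.61   -0.0876  0.3235] [-0.1644 -0.941 ] [0.8431 0.7369]
cfar [0.5955 0.0049 0.3228] [-0.0002 -0.0013] [0.0011 0.001 ]
cnear [ 0.6074 -0.0726  0.3255] [-0.2251 -1.2535] [1.1167 0.9796]
masttop [0.6105 0.0872 0.396 ] [0.1135 0.5701] [-0.4362 -0.4404]
medgrip [ 0.4496 -0.2271  0.1005] [0.0064 0.0417] [-0.0458 -0.0396]
medhooktop [ 0.4558 -0.2273  0.1565] [0.0827 0.5224] [-0.5604 -0.4926]
[-1.3777  0.2139  1.1264  0.      1.8022 -0.0697]
```

View pics/c2.png

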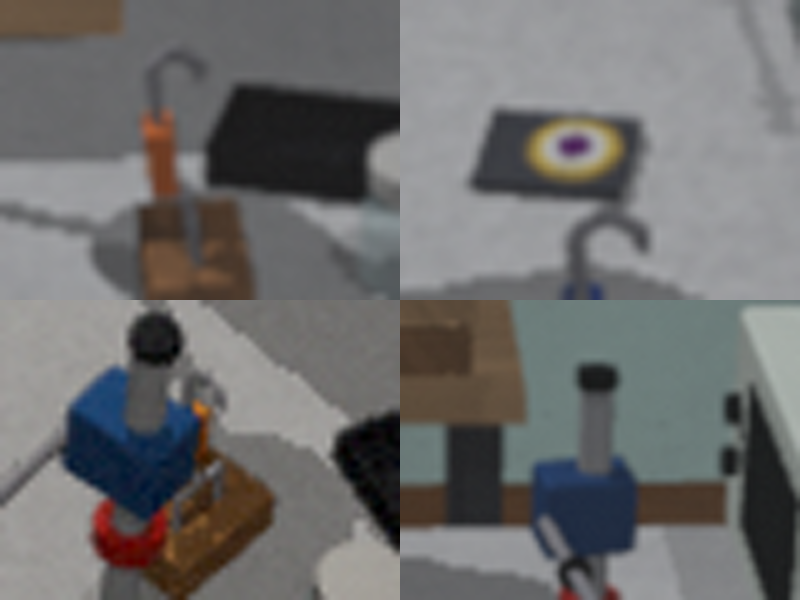

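Call:
arm_command --series '[{"dp": [0,0,-40],"roll": 0},{"dp": [0,0,-40],"roll": 0},{"dp": [0,0,-40],"roll": 0}]'

```text
clock: 1.02
ee_pos: [0.1622, -0.603, 0.8462]
tool_rot: [[0.966, 0.26, -0.0], [0.26, -0.966, 0.001], [0.0, -0.001, -1.0]]
ft_force: [0.5, -1.5, 0.9]
opening: 0.998
finger_force: 0.0
```

Link in side: grip at (273.7,188), hook top at (276.7,173). In scene: grip at about (365.7,169.5), hook at (365.7,162). Next I'll swing over to the stand's azimuth, staying high.

Call:
arm_command --series '[{"dp": [31,-28,0],"roll": 0.005},{"dp": [31,-28,0],"roll": 0.005},{"dp": [31,-28,0],"roll": 0.005},{"dp": [31,-28,0],"roll": 0.005},{"dp": [31,-28,0],"roll": 0.005},{"dp": [31,-28,0],"roll": 0.005},{"dp": [31,-28,0],"roll": 0.005},{"dp": [31,-28,0],"roll": 0.005},{"dp": [31,-28,0],"roll": 0.005},{"dp": [31,-28,0],"roll": 0.005},{"dp": [31,-28,0],"roll": 0.005},{"dp": [31,-28,0],"roll": 0.005},{"dp": [31,-28,0],"roll": 0.005},{"dp": [31,-28,0],"roll": 0.005},{"dp": [31,-28,0],"roll": 0.005},{"dp": [31,-28,0],"roll": 0.005},{"dp": [31,-28,0],"roll": 0.005},{"dp": [31,-28,0],"roll": 0.005},{"dp": [31,-28,0],"roll": 0.005},{"dp": [31,-28,0],"roll": 0.005}]'

```text
clock: 2.68
ee_pos: [0.6478, 0.076, 0.8441]
tool_rot: [[0.987, 0.162, -0.001], [0.162, -0.987, -0.0], [-0.001, 0.0, -1.0]]
ft_force: [1.5, -0.2, 1.7]
opening: 1.001
finger_force: 0.0
```

```bash
python3 - <<'E'
from h import *
np.set_printoptions(precision=4,suppress=True)
S,D=P(cams.calibration("scene")),P(cams.calibration("side"))
for n,a,b in [("linkgrip",(365.7,169.5),(273.7,188.2)),("linkhook",(365.7,162),(276.7,172.8))]:
    X=tri((S,*a),(D,*b)); print(n,X,proj(S,X)-a,proj(D,X)-b)
s=bot.state();print(s["joint_pos"],s["ee_pos"],s["clock"]);print(s["tool_rot"])
c=cams.calibration("wrist");V=np.linalg.inv(c["view"]);R=s["tool_rot"]
print("cam in tool",R.T@V[:3,:3],R.T@(V[:3,3]-s["ee_pos"]),c["vertical_fov"],c["cx"],c["cy"])
cv2.imwrite("pics/w1.png",cams.snapshot("wrist")[:,:,::-1])
E
```

```text
linkgrip [0.4919 0.2772 0.0689] [0.0122 0.0643] [-0.0555 -0.0517]
linkhook [0.5018 0.2576 0.1361] [0.0221 0.113 ] [-0.0949 -0.0903]
[ 0.05    0.3673  0.6961 -0.0001  2.0791  1.4579] [0.6478 0.076  0.8441] 2.6833
[[ 0.9868  0.1622 -0.0008]
 [ 0.1622 -0.9868 -0.0001]
 [-0.0009  0.     -1.    ]]
cam in tool [[ 0.0003 -0.9515 -0.3077]
 [ 1.      0.0001  0.0009]
 [-0.0008 -0.3077  0.9515]] [ 0.0788 -0.0005  0.0307] 59.56850751663561 314.16932636905875 195.6202116889112
```

View pics/w1.png

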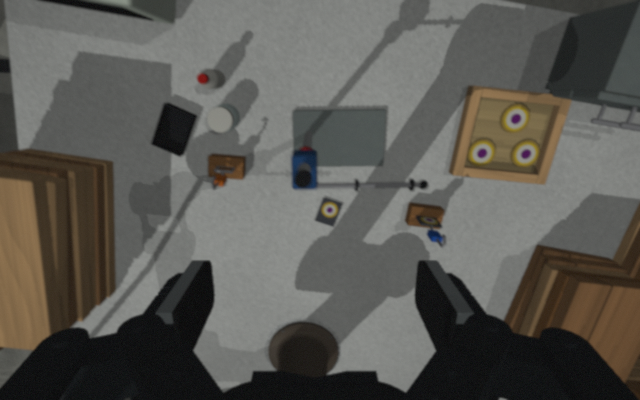

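Overhead wrist view: bar horizontal from (345,184) to (422,184), so the stand yaw is about 9°. Link block at (227,168), link grip ~(218,183). Medal block at (426,215), blue grip ~(436,238). Fingers need tilt, and `roll` can't give it, so I'll see what the arm does at its reach limit.

Call:
arm_command --series '[{"dp": [0,-37,0],"roll": 0},{"dp": [0,-37,0],"roll": 0},{"dp": [0,0,-40],"roll": 0},{"dp": [0,0,-40],"roll": 0},{"dp": [0,0,-40],"roll": 0},{"dp": [0,0,-40],"roll": 0},{"dp": [0,0,-40],"roll": 0},{"dp": [0,0,-40],"roll": 0},{"dp": [0,0,-40],"roll": 0},{"dp": [0,0,-40],"roll": 0}]'

```text
clock: 3.57
ee_pos: [0.5374, 0.124, 1.0224]
tool_rot: [[0.984, 0.162, 0.072], [0.161, -0.987, 0.017], [0.074, -0.005, -0.997]]
ft_force: [0.1, -0.5, 0.7]
opening: 1.002
finger_force: 0.0
```

```bash
python3 - <<'E'
from h import *
np.set_printoptions(precision=4,suppress=True)
s=bot.state();print(s["joint_pos"],s["ee_pos"],s["clock"]);print(s["tool_rot"])
E
```

```text
[0.1463 0.501  0.0521 0.0104 2.5146 1.5629] [0.5374 0.124  1.0224] 3.5667
[[ 0.9841  0.1622  0.0722]
 [ 0.1615 -0.9867  0.0168]
 [ 0.0739 -0.0049 -0.9973]]
```

The reach limit does tilt the tool: about 4° outward, in the right direction. I'll keep pushing up.

Call:
arm_command --series '[{"dp": [0,0,-40],"roll": 0},{"dp": [0,0,-40],"roll": 0},{"dp": [0,0,-40],"roll": 0},{"dp": [0,0,-40],"roll": 0},{"dp": [0,0,-40],"roll": 0},{"dp": [0,0,-40],"roll": 0}]'

```text
clock: 4.07
ee_pos: [0.4161, 0.0961, 1.0967]
tool_rot: [[0.974, 0.163, 0.157], [0.159, -0.987, 0.036], [0.16, -0.01, -0.987]]
ft_force: [0.2, -0.9, -0.1]
opening: 1.0
finger_force: 0.0
```

```bash
python3 - <<'E'
from h import *
np.set_printoptions(precision=4,suppress=True)
s=bot.state();print(s["joint_pos"],s["ee_pos"],s["clock"]);print(s["tool_rot"])
E
```

```text
[0.119  0.3464 0.052  0.0327 2.5824 1.5561] [0.4161 0.0961 1.0967] 4.0667
[[ 0.9741  0.1629  0.1566]
 [ 0.1592 -0.9866  0.0362]
 [ 0.1604 -0.0103 -0.987 ]]
```

Call:
arm_command --series '[{"dp": [0,0,-40],"roll": 0},{"dp": [0,0,-40],"roll": 0},{"dp": [0,0,-40],"roll": 0},{"dp": [0,0,-40],"roll": 0},{"dp": [0,0,-40],"roll": 0},{"dp": [0,0,-40],"roll": 0},{"dp": [0,0,-40],"roll": 0},{"dp": [0,0,-40],"roll": 0}]'

```text
clock: 4.73
ee_pos: [0.2634, 0.0622, 1.1587]
tool_rot: [[0.947, 0.164, 0.278], [0.153, -0.986, 0.061], [0.284, -0.016, -0.959]]
ft_force: [-0.1, 0.1, -0.4]
opening: 1.002
finger_force: 0.0
```

```bash
python3 - <<'E'
from h import *
np.set_printoptions(precision=4,suppress=True)
s=bot.state();print(s["joint_pos"],s["ee_pos"],s["clock"]);print(s["tool_rot"])
E
```

```text
[0.0438 0.1625 0.0515 0.1025 2.6412 1.5492] [0.2634 0.0622 1.1587] 4.7333
[[ 0.9466  0.1639  0.2776]
 [ 0.1528 -0.9864  0.0613]
 [ 0.2839 -0.0156 -0.9587]]
```

Call:
arm_command --series '[{"dp": [0,0,-40],"roll": 0},{"dp": [0,0,-40],"roll": 0},{"dp": [0,0,-40],"roll": 0},{"dp": [0,0,-40],"roll": 0},{"dp": [0,0,-40],"roll": 0},{"dp": [0,0,-40],"roll": 0},{"dp": [0,0,-40],"roll": 0},{"dp": [0,0,-40],"roll": 0}]'

```text
clock: 5.4
ee_pos: [0.1274, 0.0429, 1.1916]
tool_rot: [[0.886, 0.163, 0.435], [0.141, -0.987, 0.082], [0.443, -0.012, -0.897]]
ft_force: [-0.2, 0.1, -0.7]
opening: 1.002
finger_force: 0.0
```

```bash
python3 - <<'E'
from h import *
np.set_printoptions(precision=4,suppress=True)
s=bot.state();print(s["joint_pos"],s["ee_pos"],s["clock"]);print(s["tool_rot"])
E
```

```text
[-0.2045 -0.0064  0.0514  0.3602  2.6412  1.5611] [0.1274 0.0429 1.1916] 5.4
[[ 0.8855  0.1633  0.4349]
 [ 0.1414 -0.9865  0.0825]
 [ 0.4425 -0.0116 -0.8967]]
```

Call:
arm_command --series '[{"dp": [0,0,-40],"roll": 0},{"dp": [0,0,-40],"roll": 0},{"dp": [0,0,-40],"roll": 0},{"dp": [0,0,-40],"roll": 0}]'

```text
clock: 5.73
ee_pos: [0.0664, 0.053, 1.1973]
tool_rot: [[0.861, 0.134, 0.492], [0.118, -0.991, 0.064], [0.496, 0.003, -0.869]]
ft_force: [0.2, 0.1, -0.1]
opening: 1.003
finger_force: 0.0
```

```bash
python3 - <<'E'
from h import *
np.set_printoptions(precision=4,suppress=True)
s=bot.state();print(s["joint_pos"],s["ee_pos"],s["clock"]);print(s["tool_rot"])
E
```

```text
[-0.0548 -0.0694  0.0506  0.1905  2.6415  1.5724] [0.0664 0.053  1.1973] 5.7333
[[ 0.8605  0.1338  0.4915]
 [ 0.1176 -0.991   0.064 ]
 [ 0.4956  0.0028 -0.8685]]
```

Call:
arm_command --series '[{"dp": [0,0,-40],"roll": 0},{"dp": [0,0,-40],"roll": 0},{"dp": [0,0,-40],"roll": 0},{"dp": [0,0,-40],"roll": 0}]'

```text
clock: 6.07
ee_pos: [-0.0015, 0.032, 1.1995]
tool_rot: [[0.826, 0.163, 0.539], [0.134, -0.987, 0.093], [0.547, -0.005, -0.837]]
ft_force: [-0.5, 0.7, -0.0]
opening: 1.003
finger_force: 0.0
```

```bash
python3 - <<'E'
from h import *
np.set_printoptions(precision=4,suppress=True)
s=bot.state();print(s["joint_pos"],s["ee_pos"],s["clock"]);print(s["tool_rot"])
E
```

```text
[ 0.3339 -0.1312  0.0512 -0.1854  2.6413  1.5527] [-0.0015  0.032   1.1995] 6.0667
[[ 0.8261  0.1634  0.5393]
 [ 0.1341 -0.9865  0.0935]
 [ 0.5473 -0.0049 -0.8369]]
```

Tilt is 33° at azimuth 9.8°, with the closing line at yaw 9.4°, which matches the stand. Next: out and down over the link, and a measure of the block yaws from w1.

```bash
cat >> h.py <<'E'
np.set_printoptions(precision=4,suppress=True)
def dp(d,s=None):
    s=s or bot.state(); r=s["tool_rot"].T@np.array(d)*1000; n=int(np.ceil(np.linalg.norm(r)/41)); print("dp",r,"rows",n,"each",r/n)
E
python3 - <<'E'
from h import *
dp((.30,.10,-.25)); dp((.05,.13,-.50))
im=cv2.imread("pics/w1.png");h=cv2.cvtColor(im,cv2.COLOR_BGR2HSV)
m=cv2.inRange(h,(5,110,40),(20,255,200))
for n,(x0,y0,x1,y1) in dict(a=(200,145,255,182),b=(400,195,452,230)).items():
    mm=m[y0:y1,x0:x1]; mm=cv2.morphologyEx(mm,cv2.MORPH_CLOSE,np.ones((5,5)))
    c=max(cv2.findContours(mm,0,1)[0],key=cv2.contourArea); r=cv2.minAreaRect(c); print(n,r,x0,y0)
E
```

```text
dp [124.433  -48.4118 380.3587] rows 10 each [12.4433 -4.8412 38.0359]
dp [-214.8947 -117.6471  457.5799] rows 13 each [-16.5304  -9.0498  35.1985]
a ((26.5, 23.0), (26.0, 35.0), 90.0) 200 145
b ((24.46341896057129, 20.329269409179688), (34.5650749206543, 20.65069580078125), 6.34019136428833) 400 195
```

Call:
arm_command --series '[{"dp": [12.5,-5,38],"roll": 0},{"dp": [12.5,-5,38],"roll": 0},{"dp": [12.5,-5,38],"roll": 0},{"dp": [12.5,-5,38],"roll": 0},{"dp": [12.5,-5,38],"roll": 0},{"dp": [12.5,-5,38],"roll": 0},{"dp": [12.5,-5,38],"roll": 0},{"dp": [12.5,-5,38],"roll": 0},{"dp": [12.5,-5,38],"roll": 0},{"dp": [12.5,-5,38],"roll": 0}]'

```text
clock: 6.9
ee_pos: [0.2794, 0.1244, 0.9716]
tool_rot: [[0.828, 0.157, 0.539], [0.13, -0.988, 0.088], [0.546, -0.003, -0.838]]
ft_force: [0.2, 0.1, 1.1]
opening: 1.002
finger_force: 0.0
```

Call:
arm_command --series '[{"dp": [-16.5,-9,35],"roll": 0},{"dp": [-16.5,-9,35],"roll": 0},{"dp": [-16.5,-9,35],"roll": 0},{"dp": [-16.5,-9,35],"roll": 0},{"dp": [-16.5,-9,35],"roll": 0},{"dp": [-16.5,-9,35],"roll": 0},{"dp": [-16.5,-9,35],"roll": 0},{"dp": [-16.5,-9,35],"roll": 0},{"dp": [-16.5,-9,35],"roll": 0},{"dp": [-16.5,-9,35],"roll": 0}]'

```text
clock: 7.73
ee_pos: [0.3161, 0.222, 0.5878]
tool_rot: [[0.828, 0.156, 0.538], [0.128, -0.988, 0.088], [0.545, -0.004, -0.838]]
ft_force: [0.9, 0.4, 0.4]
opening: 0.998
finger_force: 0.0
```

```bash
python3 - <<'E'
from h import *
s=bot.state();print(s["joint_pos"],s["ee_pos"],s["clock"]);print(s["tool_rot"])
np.save("w2P.npy",P(cams.calibration("wrist")));cv2.imwrite("pics/w2.png",cams.snapshot("wrist")[:,:,::-1])
E
```

```text
[ 0.5823 -0.4553  2.0303 -0.2598  1.0458  2.0687] [0.3161 0.222  0.5878] 7.7333
[[ 0.8285  0.1556  0.538 ]
 [ 0.1283 -0.9878  0.0881]
 [ 0.5451 -0.004  -0.8384]]
```

View pics/w2.png

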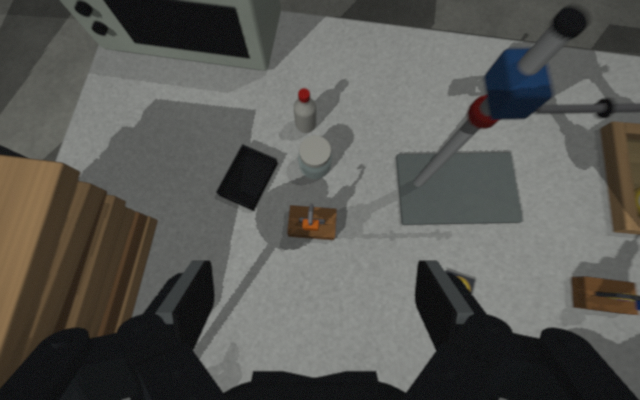

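Link below at ~(311,222) in the wrist view, with its block almost aligned with the image. Now triangulating the orange and blue grips by colour from all views.

```bash
python3 - <<'E'
from h import *
c=cams.calibration("wrist")
s=bot.state();V=np.linalg.inv(c["view"]);C=np.eye(4);T=np.eye(4);T[:3,:3]=s["tool_rot"];T[:3,3]=s["ee_pos"];C=np.linalg.inv(T)@V;np.save("C.npy",C)
T1=np.eye(4);T1[:3,:3]=[[.9868,.1622,-.0008],[.1622,-.9868,-.0001],[-.0009,0,-1]];T1[:3,3]=[.6478,.076,.8441]
c1=dict(c);c1["view"]=np.linalg.inv(T1@C);W1=P(c1);np.save("w1P.npy",W1)
Ps=dict(scene0=P(cams.calibration("scene")),side0=P(cams.calibration("side")),w1=W1,w2=np.load("w2P.npy"))
def cen(f,lo,hi,box):
    im=cv2.imread(f"pics/{f}.png");h=cv2.cvtColor(im,cv2.COLOR_BGR2HSV);x0,y0,x1,y1=box
    m=cv2.inRange(h,lo,hi)[y0:y1,x0:x1];ys,xs=np.nonzero(m);return (xs.mean()+x0,ys.mean()+y0,len(xs),xs.min()+x0,xs.max()+x0,ys.min()+y0,ys.max()+y0)
O=((5,200,120),(15,255,255));B=((105,150,60),(125,255,255))
for f,k,b in [("side0",O,(262,170,285,200)),("w1",O,(205,170,235,195)),("w2",O,(290,200,340,240)),("scene0",B,(235,220,260,245)),("side0",B,(245,265,275,300)),("w1",B,(420,225,455,250))]:
    print(f,np.round(cen(f,*k,b),1))
o={f:cen(f,*O,b)[:2] for f,b in [("side0",(262,170,285,200)),("w1",(205,170,235,195)),("w2",(290,200,340,240))]}
X=tri(*[(Ps[f],*o[f]) for f in o]);print("link",X,[proj(Ps[f],X)-o[f] for f in o])
o={f:cen(f,*B,b)[:2] for f,b in [("scene0",(235,220,260,245)),("side0",(245,265,275,300)),("w1",(420,225,455,250))]}
X=tri(*[(Ps[f],*o[f]) for f in o]);print("medal",X,[proj(Ps[f],X)-o[f] for f in o])
w2=cv2.imread("pics/w2.png");w1=cv2.imread("pics/w1.png");f=lambda i,x,y,w,h:cv2.resize(i[y:y+h,x:x+w],(400,300),interpolation=cv2.INTER_CUBIC)
cv2.imwrite("pics/c3.png",np.vstack([np.hstack([f(w2,270,180,80,60),f(w2,470,80,160,120)]),np.hstack([f(w1,310,140,120,90),f(w1,390,190,80,60)])]))
E
```

```text
<stdin>:9: RuntimeWarning: Mean of empty slice.
  ret = ret.dtype.type(ret / rcount)
Traceback (most recent call last):
ValueError: zero-size array to reduction operation minimum which has no identity
```

```bash
cat >> h.py <<'E'
def cen(f,k,box):
    im=cv2.imread(f"pics/{f}.png");h=cv2.cvtColor(im,cv2.COLOR_BGR2HSV);x0,y0,x1,y1=box
    m=cv2.inRange(h,*k)[y0:y1,x0:x1];ys,xs=np.nonzero(m);return np.array((xs.mean()+x0,ys.mean()+y0,len(xs)))
O=((5,185,130),(16,255,255));B=((105,130,60),(125,255,255))
E
python3 - <<'E'
from h import *
Ps=dict(scene0=P(cams.calibration("scene")),side0=P(cams.calibration("side")),w1=np.load("w1P.npy"),w2=np.load("w2P.npy"))
for n,k,L in [("link",O,[("side0",(262,170,285,200)),("w1",(205,170,235,195)),("w2",(290,200,340,240))]),("medal",B,[("scene0",(235,220,260,245)),("side0",(245,265,275,300)),("w1",(420,225,455,250))])]:
    o={}
    for f,b in L:
        try:o[f]=cen(f,k,b);print(f,np.round(o[f],1))
        except Exception as e:print(f,"none")
    X=tri(*[(Ps[f],*o[f][:2]) for f in o]);print(n,X,[np.round(proj(Ps[f],X)-o[f][:2],1) for f in o])
w2=cv2.imread("pics/w2.png");w1=cv2.imread("pics/w1.png");f=lambda i,x,y,w,h:cv2.resize(i[y:y+h,x:x+w],(400,300),interpolation=cv2.INTER_CUBIC)
cv2.imwrite("pics/c3.png",np.vstack([np.hstack([f(w2,270,180,80,60),f(w2,480,80,160,120)]),np.hstack([f(w1,310,140,120,90),f(w1,390,190,80,60)])]))
E
```

```text
side0 [nan nan  0.]
w1 [220.5 184.    2. ]
w2 [310.  224.5  82. ]h.py:17: RuntimeWarning: Mean of empty slice.
  m=cv2.inRange(h,*k)[y0:y1,x0:x1];ys,xs=np.nonzero(m);return np.array((xs.mean()+x0,ys.mean()+y0,len(xs)))
  ret = ret.dtype.type(ret / rcount)
Traceback (most recent call last):
  File "h.py", line 9, in tri
    X=np.linalg.svd(np.array([a/np.linalg.norm(a[:3]) for a in A]))[2][-1]; return X[:3]/X[3]
      ~~~~~~~~~~~~~^^^^^^^^^^^^^^^^^^^^^^^^^^^^^^^^^^^^^^^^^^^^^^^^
numpy.linalg.LinAlgError: SVD did not converge
```

```bash
python3 - <<'E'
from h import *
Ps=dict(scene0=P(cams.calibration("scene")),side0=P(cams.calibration("side")),w1=np.load("w1P.npy"),w2=np.load("w2P.npy"))
def rep(n,o):
    X=tri(*[(Ps[f],*o[f][:2]) for f in o]);print(n,X,[np.round(proj(Ps[f],X)-o[f][:2],1) for f in o])
rep("link",dict(side0=(274,188.2),w2=(310,224.5)))
rep("link hook",dict(side0=(276.7,173.2),w2=(312,211)))
o={f:cen(f,B,b)[:2] for f,b in [("scene0",(235,220,260,245)),("side0",(245,265,275,300)),("w1",(425,228,450,250))]};print(o)
rep("medal",o)
rep("cfar",dict(scene0=(331.5,182.6),side0=(315.2,154.5),w1=(358,184.3)))
rep("cnear",dict(scene0=(313.3,200.3),side0=(322,167),w1=(411.5,184.3)))
rep("ball",dict(scene0=(309.6,203.9),side0=(324,171),w1=(424,184.3)))
w2=cv2.imread("pics/w2.png");w1=cv2.imread("pics/w1.png");f=lambda i,x,y,w,h:cv2.resize(i[y:y+h,x:x+w],(400,300),interpolation=cv2.INTER_CUBIC)
cv2.imwrite("pics/c3.png",np.vstack([np.hstack([f(w2,270,180,80,60),f(w2,480,80,160,120)]),np.hstack([f(w1,320,150,120,90),f(w1,390,190,80,60)])]))
E
```

```text
link [0.4923 0.2583 0.0796] [array([-0.2,  0. ]), array([ 0. , -0.4])]
link hook [0.5015 0.2562 0.1349] [array([-0.2,  0.1]), array([ 0. , -0.5])]
{'scene0': array([245.6981, 232.717 ]), 'side0': array([257.4789, 287.3662]), 'w1': array([434.2316, 235.7158])}
medal [ 0.4485 -0.228   0.1   ] [array([-0.1, -0.2]), array([0. , 0.1]), array([ 0. , -0.2])]
cfar [0.5959 0.0036 0.3237] [array([-0.2,  0.1]), array([ 0.2, -0.1]), array([-0.5,  0.1])]
cnear [ 0.6082 -0.0731  0.3258] [array([-0.2, -1.1]), array([1.5, 0.9]), array([-0.3,  0.8])]
ball [ 0.6112 -0.09    0.3255] [array([-0.6, -0.6]), array([1.5, 0.5]), array([-1.1,  0.6])]
```

View pics/c3.png

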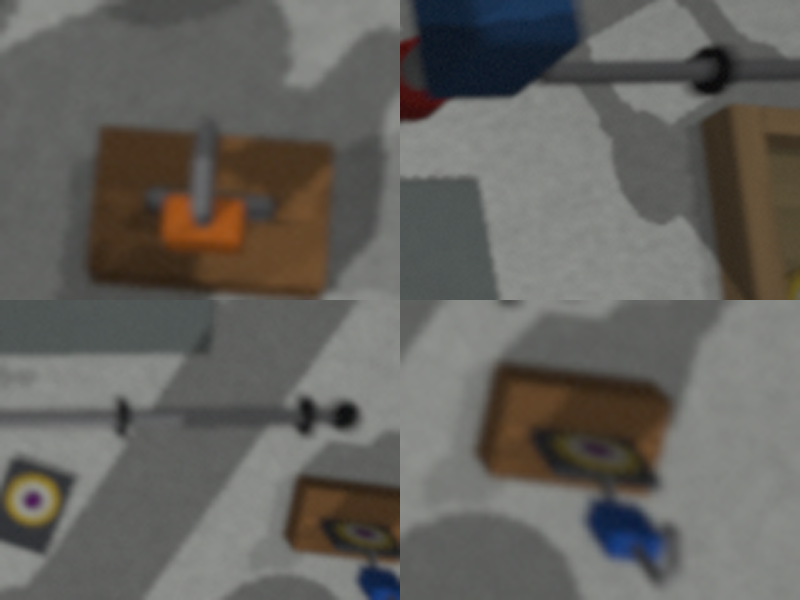

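Close-up: the link's orange block is centred at ~(311,224) in w2 and aligned with the tool to within 3–5°. The medal block is turned ~6° clockwise in w1. Moving to a pre-grasp 100 mm back along tool z.

```bash
cat >> h.py <<'E'
def to(G,back=0,s=None):
    s=s or bot.state();R=s["tool_rot"]; d=np.array(G)-R[:,2]*(.155+back)-s["ee_pos"]; dp(d,s)
E
python3 - <<'E'
from h import *
to((.493,.257,.083),.10)
E
```

```text
dp [-105.3026   -8.3523  259.1037] rows 7 each [-15.0432  -1.1932  37.0148]
```

Call:
arm_command --series '[{"dp": [-15,-1.2,37],"roll": 0},{"dp": [-15,-1.2,37],"roll": 0},{"dp": [-15,-1.2,37],"roll": 0},{"dp": [-15,-1.2,37],"roll": 0},{"dp": [-15,-1.2,37],"roll": 0},{"dp": [-15,-1.2,37],"roll": 0},{"dp": [-15,-1.2,37],"roll": 0},{"dp": [0,0,0],"roll": 0}]'

```text
clock: 8.45
ee_pos: [0.3656, 0.2369, 0.3067]
tool_rot: [[0.838, 0.153, 0.524], [0.133, -0.988, 0.076], [0.529, 0.006, -0.848]]
ft_force: [-1.4, -0.9, -1.2]
opening: 1.0
finger_force: 0.0
```

```bash
python3 - <<'E'
from h import *
s=bot.state();print(s["ee_pos"],s["clock"]);print(s["tool_rot"])
p=P(cams.calibration("wrist"));np.save("w3P.npy",p);cv2.imwrite("pics/w3.png",cams.snapshot("wrist")[:,:,::-1])
G=(.493,.257,.083);print("expect",proj(p,G)); im=cv2.imread("pics/w3.png");h=cv2.cvtColor(im,cv2.COLOR_BGR2HSV)
m=cv2.inRange(h,*O);ys,xs=np.nonzero(m);print("orange",xs.mean(),ys.mean(),xs.min(),xs.max(),ys.min(),ys.max(),len(xs))
to(G,0)
E
```

```text
[0.3656 0.2369 0.3067] 8.45
[[ 0.8379  0.1533  0.5238]
 [ 0.1332 -0.9882  0.0762]
 [ 0.5293  0.0059 -0.8484]]
expect [312.2458 215.0655]
orange 310.65384615384613 216.15384615384616 294 329 204 225 520
dp [-13.8617  -0.3534 105.8637] rows 3 each [-4.6206 -0.1178 35.2879]
```

View pics/w3.png

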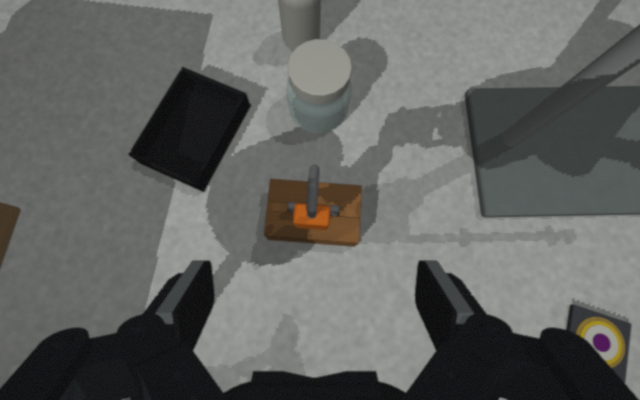

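Orange block at (310.7,216), expected (312,215), about 1 mm off. Descending and gripping.

Call:
arm_command --series '[{"dp": [-7,-1,10],"roll": 0},{"dp": [-7,-1,10],"roll": 0},{"dp": [0,0,18],"roll": 0},{"dp": [0,0,18],"roll": 0},{"dp": [0,0,17],"roll": 0},{"dp": [0,0,17],"roll": 0},{"dp": [0,0,16],"roll": 0},{"dp": [0,0,0],"roll": 0},{"dp": [0,0,0],"roll": 0}]'

```text
clock: 9.25
ee_pos: [0.4148, 0.2496, 0.2225]
tool_rot: [[0.825, 0.155, 0.543], [0.127, -0.988, 0.088], [0.55, -0.004, -0.835]]
ft_force: [0.4, 0.5, 0.6]
opening: 1.002
finger_force: 0.0
```

```bash
python3 - <<'E'
from h import *
s=bot.state();R=s["tool_rot"];print("grasp pt",s["ee_pos"]+.155*R[:,2],s["ft_force"],R.round(3).tolist())
to((.493,.258,.083))
E
```

```text
grasp pt [0.499  0.2633 0.0931] [0.4115 0.4611 0.6215] [[0.825, 0.155, 0.543], [0.127, -0.988, 0.088], [0.55, -0.004, -0.835]]
dp [-11.1369   4.3483   4.6997] rows 1 each [-11.1369   4.3483   4.6997]
```

Call:
arm_command --series '[{"dp": [-5.5,2.2,2],"roll": 0},{"dp": [-5.5,2.1,2.5],"roll": 0},{"dp": [0,0,0],"roll": 0},{"dp": [0,0,0],"roll": 0},{"dp": [0,0,0],"roll": 0}]'

```text
clock: 9.67
ee_pos: [0.4094, 0.2433, 0.2153]
tool_rot: [[0.832, 0.16, 0.531], [0.133, -0.987, 0.089], [0.539, -0.003, -0.842]]
ft_force: [0.1, -0.4, 0.3]
opening: 0.998
finger_force: 0.0
```

```bash
python3 - <<'E'
from h import *
s=bot.state();R=s["tool_rot"];print("grasp pt",s["ee_pos"]+.155*R[:,2],s["ft_force"],R.round(3).tolist())
p=P(cams.calibration("wrist"));im=cams.snapshot("wrist")[:,:,::-1];cv2.imwrite("pics/w4.png",im)
h=cv2.cvtColor(im.copy(),cv2.COLOR_BGR2HSV);m=cv2.inRange(h,*O);ys,xs=np.nonzero(m);print("orange",xs.mean(),ys.mean(),xs.min(),xs.max(),ys.min(),ys.max(),len(xs),proj(p,(.493,.258,.083)))
for ds in ((-7,-12,18),(-7,12,18),(-7,-12,-18),(7,12,18)):
    Y=np.array([[.9877,-.156,0],[.156,.9877,0],[0,0,1]]);print(ds,proj(p,np.array((.493,.258,.083))+Y@np.array(ds)/1000))
E
```

```text
grasp pt [0.4918 0.2571 0.0848] [ 0.0597 -0.3613  0.2513] [[0.832, 0.16, 0.531], [0.133, -0.987, 0.089], [0.539, -0.003, -0.842]]
orange 318.134559535334 289.20619554695065 285 345 271 307 1033 [313.4928 282.4004]
(-7, -12, 18) [346.6826 302.0224]
(-7, 12, 18) [279.7213 301.7065]
(-7, -12, -18) [339.7808 298.7824]
(7, 12, 18) [280.838  262.0507]
```

The block sits within ~2 mm of the grasp point. Closing.

Call:
arm_command --series '[{"dp": [0,0,0],"roll": 0},{"dp": [0,0,0],"roll": 0},{"dp": [0,0,0],"roll": 0},{"dp": [0,0,0],"roll": 0},{"dp": [0,0,0],"roll": 0},{"dp": [0,0,0],"roll": 0},{"dp": [0,0,0],"roll": 0},{"dp": [0,0,0],"roll": 0},{"dp": [0,0,0],"roll": 0},{"dp": [0,0,0],"roll": 0}]' --gripper 1 --newtons 60

```text
clock: 10.55
ee_pos: [0.4096, 0.2433, 0.2149]
tool_rot: [[0.832, 0.16, 0.531], [0.134, -0.987, 0.088], [0.538, -0.002, -0.843]]
ft_force: [-0.8, -1.2, 2.3]
opening: 0.271
finger_force: 58.5
```

```bash
python3 - <<'E'
from h import *
s=bot.state();R=s["tool_rot"];print("grasp pt",s["ee_pos"]+.155*R[:,2],s["ft_force"],R.round(3).tolist(),s["opening"],s["finger_force"])
dp((0,0,.20)); 
E
```

```text
grasp pt [0.4919 0.2569 0.0843] [-0.7697 -1.1798  2.3494] [[0.832, 0.16, 0.531], [0.134, -0.987, 0.088], [0.538, -0.002, -0.843]] 0.27095700610973383 58.542890371754766
dp [ 107.6566   -0.4471 -168.5523] rows 5 each [ 21.5313  -0.0894 -33.7105]
```

Gripped at 23 mm opening with 58 N. Lifting straight up, then across, staying on the −x side of the stand.

Call:
arm_command --series '[{"dp": [8,0,-13],"roll": 0},{"dp": [8,0,-13],"roll": 0},{"dp": [15,0,-23],"roll": 0},{"dp": [20,0,-31],"roll": 0},{"dp": [20,0,-31],"roll": 0},{"dp": [20,0,-31],"roll": 0},{"dp": [20,0,-31],"roll": 0},{"dp": [9,0,-14],"roll": 0},{"dp": [0,0,0],"roll": 0},{"dp": [0,0,0],"roll": 0}]'

```text
clock: 11.38
ee_pos: [0.41, 0.2429, 0.4375]
tool_rot: [[0.832, 0.16, 0.532], [0.133, -0.987, 0.089], [0.539, -0.003, -0.842]]
ft_force: [-0.0, 0.2, -1.8]
opening: 0.272
finger_force: 59.0
```

```bash
python3 - <<'E'
from h import *
s=bot.state();R=s["tool_rot"];g=s["ee_pos"]+.155*R[:,2];print("grasp pt",g,s["ft_force"],R.round(3).tolist(),s["opening"],s["finger_force"],s["clock"])
to((.522,-.048,.3085))
E
```

```text
grasp pt [0.4924 0.2567 0.307 ] [-0.0387  0.1609 -1.7638] [[0.832, 0.16, 0.532], [0.133, -0.987, 0.089], [0.539, -0.003, -0.842]] 0.27196958934902077 59.003433720208704 11.3833
dp [-15.1157 305.4793 -12.6717] rows 8 each [-1.8895 38.1849 -1.584 ]
```

Call:
arm_command --series '[{"dp": [-2,20,-1.5],"roll": 0},{"dp": [-2,38,-1.5],"roll": 0},{"dp": [-2,38,-1.5],"roll": 0},{"dp": [-2,38,-1.5],"roll": 0},{"dp": [-2,38,-1.5],"roll": 0},{"dp": [-2,38,-1.5],"roll": 0},{"dp": [-2,38,-1.5],"roll": 0},{"dp": [-1,38,-1.5],"roll": 0},{"dp": [0,19.5,-0.7],"roll": 0},{"dp": [0,0,0],"roll": 0},{"dp": [0,0,0],"roll": 0}]'

```text
clock: 12.3
ee_pos: [0.439, -0.0627, 0.4355]
tool_rot: [[0.836, 0.157, 0.525], [0.13, -0.988, 0.089], [0.533, -0.006, -0.846]]
ft_force: [0.2, 0.5, -0.9]
opening: 0.27
finger_force: 59.3
```

```bash
python3 - <<'E'
from h import *
s=bot.state();R=s["tool_rot"];g=s["ee_pos"]+.155*R[:,2];print("grasp pt",g,s["ft_force"],R.round(3).tolist(),s["clock"])
for n in ("wrist","side","scene"):
    cv2.imwrite(f"pics/h_{n}.png",cams.snapshot(n)[:,:,::-1]); np.save(f"h_{n}P.npy",P(cams.calibration(n)))
seat=g+np.array((.0109,.0017,.046))
for n in("wrist","side","scene"):
    p=np.load(f"h_{n}P.npy");print(n,"seat",proj(p,seat),"bar",proj(p,(.602,-.035,.3245)))
ws=cv2.imread("pics/h_wrist.png");a=cv2.imread("pics/h_side.png");b=cv2.imread("pics/h_scene.png")
f=lambda i,x,y,w,h,W=400:cv2.resize(i[y:y+h,x:x+w],(W,300),interpolation=cv2.INTER_CUBIC)
cv2.imwrite("pics/c5.png",np.vstack([np.hstack([f(a,250,110,100,75),f(b,265,150,80,60)]),np.hstack([f(ws,240,100,240,180),f(ws,0,0,640,400)])]))
E
```

```text
grasp pt [ 0.5204 -0.049   0.3044] [ 0.2188  0.4985 -0.8835] [[0.836, 0.157, 0.525], [0.13, -0.988, 0.089], [0.533, -0.006, -0.846]] 12.3
wrist seat [318.8321 247.5271] bar [315.732   78.4061]
side seat [290.4285 154.1433] bar [319.3094 161.1335]
scene seat [302.7322 172.0275] bar [322.2498 190.9411]
```

View pics/c5.png

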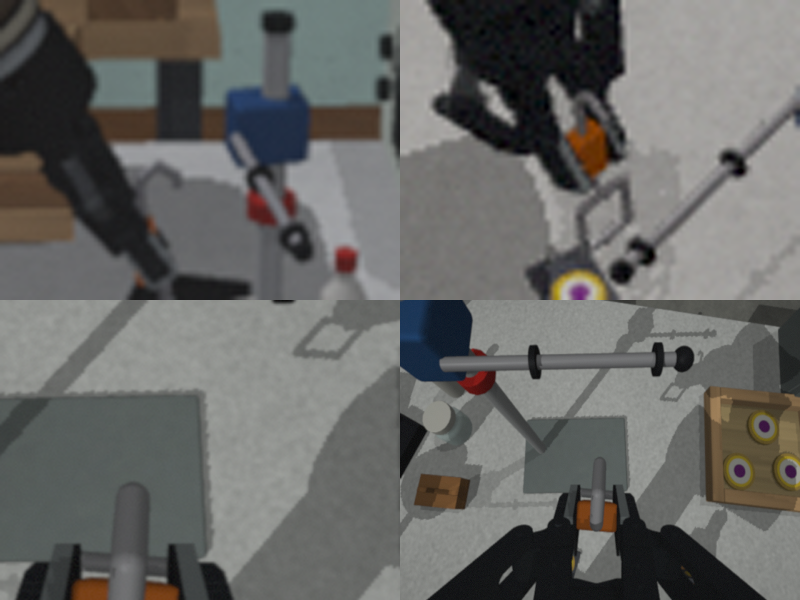

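The side view puts the hook peak at (290.8,151), 1 px from the prediction. Wrist collars at (216,81) and (411,77.5) have their midpoint at (313.6,79.5), which agrees with bar_mid. Carrying the link over the bar 26 mm high.

```bash
python3 - <<'E'
from h import *
s=bot.state();R=s["tool_rot"];g=s["ee_pos"]+.155*R[:,2]+np.array((.0109,.0017,.046));print(g)
dp(np.array((.602,-.034,.3505))-g); dp((0,0,-.01)); dp((.01,.0016,0))
E
```

```text
[ 0.5319 -0.045   0.352 ]
dp [59.1696  0.4522 39.2182] rows 2 each [29.5848  0.2261 19.6091]
dp [-5.3508  0.0458  8.4479] rows 1 each [-5.3508  0.0458  8.4479]
dp [8.5555 0.0379 5.4187] rows 1 each [8.5555 0.0379 5.4187]
```

Call:
arm_command --series '[{"dp": [15,0,10],"roll": 0},{"dp": [15,0,10],"roll": 0},{"dp": [15,0.2,10],"roll": 0},{"dp": [14.5,0.2,9.5],"roll": 0},{"dp": [0,0,0],"roll": 0},{"dp": [0,0,0],"roll": 0},{"dp": [0,0,0],"roll": 0}]'

```text
clock: 13.03
ee_pos: [0.5097, -0.0495, 0.4367]
tool_rot: [[0.833, 0.162, 0.529], [0.135, -0.987, 0.09], [0.537, -0.004, -0.844]]
ft_force: [-0.5, -0.2, -1.6]
opening: 0.271
finger_force: 59.9
```

```bash
python3 - <<'E'
from h import *
s=bot.state();R=s["tool_rot"];g=s["ee_pos"]+.155*R[:,2]+np.array((.0109,.0017,.046));print(g,s["ft_force"],R.round(3).tolist())
dp(np.array((.602,-.034,.3245))-g)
p=P(cams.calibration("wrist"));im=cams.snapshot("wrist")[:,:,::-1];cv2.imwrite("pics/w6.png",im);print(proj(p,g),proj(p,(.602,-.034,.3245)))
p=P(cams.calibration("side"));im=cams.snapshot("side")[:,:,::-1];cv2.imwrite("pics/s6.png",im);print(proj(p,g),proj(p,(.602,-.034,.3245)))
E
```

```text
[ 0.6026 -0.0338  0.3519] [-0.5169 -0.2324 -1.5823] [[0.833, 0.162, 0.529], [0.135, -0.987, 0.09], [0.537, -0.004, -0.844]]
dp [-15.236    0.1558  22.8119] rows 1 each [-15.236    0.1558  22.8119]
[315.5149 245.9821] [315.6021 256.0804]
[319.9046 150.7056] [319.2705 160.9458]
```

Call:
arm_command --series '[{"dp": [-2.5,0,3.8],"roll": 0},{"dp": [-2.5,0,3.8],"roll": 0},{"dp": [-2.5,0,3.8],"roll": 0},{"dp": [-2.5,0,3.8],"roll": 0},{"dp": [-1.5,0,2.3],"roll": 0},{"dp": [0,0,0],"roll": 0},{"dp": [0,0,0],"roll": 0}]'

```text
clock: 13.72
ee_pos: [0.5101, -0.0508, 0.4164]
tool_rot: [[0.832, 0.16, 0.531], [0.133, -0.987, 0.088], [0.538, -0.003, -0.843]]
ft_force: [0.2, -0.4, -1.7]
opening: 0.273
finger_force: 60.0
```

```bash
python3 - <<'E'
from h import *
s=bot.state();R=s["tool_rot"];g=s["ee_pos"]+.155*R[:,2]+np.array((.0109,.0017,.046));print(g,s["ft_force"],R.round(3).tolist())
for n in("wrist","side","scene"):
    cv2.imwrite(f"pics/k_{n}.png",cams.snapshot(n)[:,:,::-1])
a=cv2.imread("pics/k_side.png");b=cv2.imread("pics/k_scene.png");w=cv2.imread("pics/k_wrist.png")
f=lambda i,x,y,w,h:cv2.resize(i[y:y+h,x:x+w],(400,300),interpolation=cv2.INTER_CUBIC)
cv2.imwrite("pics/c7.png",np.vstack([np.hstack([f(a,290,130,60,45),f(b,290,160,60,45)]),np.hstack([f(w,220,170,200,150),f(a,240,110,120,90)])]))
E
```

```text
[ 0.6033 -0.0354  0.3317] [ 0.1514 -0.4346 -1.742 ] [[0.832, 0.16, 0.531], [0.133, -0.987, 0.088], [0.538, -0.003, -0.843]]
```

View pics/c7.png

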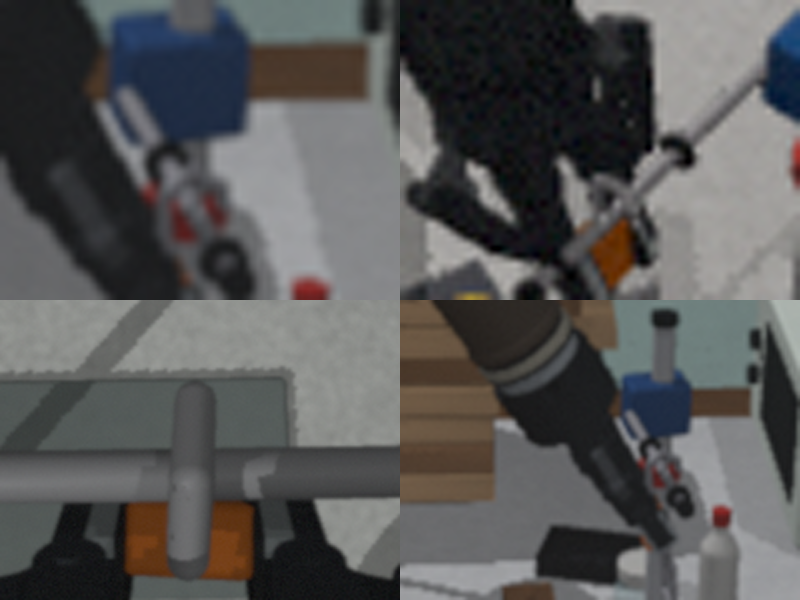

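The hook straddles the bar midway between the collars (wrist crop: hook crosses the bar at ~(192,475)). Lowering until contact.

Call:
arm_command --series '[{"dp": [-1.1,0,1.7],"roll": 0},{"dp": [-1.1,0,1.7],"roll": 0},{"dp": [0,0,0],"roll": 0},{"dp": [0,0,0],"roll": 0}]'

```text
clock: 14.2
ee_pos: [0.51, -0.0507, 0.4124]
tool_rot: [[0.832, 0.16, 0.53], [0.134, -0.987, 0.089], [0.538, -0.003, -0.843]]
ft_force: [-0.4, -0.1, -1.4]
opening: 0.27
finger_force: 60.0
```

Call:
arm_command --series '[{"dp": [-0.8,0,1.3],"roll": 0},{"dp": [0,0,0],"roll": 0},{"dp": [0,0,0],"roll": 0}]'

```text
clock: 14.45
ee_pos: [0.5101, -0.0507, 0.411]
tool_rot: [[0.832, 0.16, 0.531], [0.134, -0.987, 0.088], [0.538, -0.003, -0.843]]
ft_force: [0.4, -0.3, -1.0]
opening: 0.276
finger_force: 60.0
```

Call:
arm_command --series '[{"dp": [-0.5,0,0.8],"roll": 0},{"dp": [0,0,0],"roll": 0},{"dp": [0,0,0],"roll": 0}]'

```text
clock: 14.7
ee_pos: [0.5101, -0.0507, 0.4101]
tool_rot: [[0.832, 0.16, 0.531], [0.134, -0.987, 0.088], [0.538, -0.003, -0.843]]
ft_force: [-1.3, 0.4, -0.8]
opening: 0.269
finger_force: 60.0
```

Call:
arm_command --series '[{"dp": [-0.5,0,0.8],"roll": 0},{"dp": [0,0,0],"roll": 0},{"dp": [0,0,0],"roll": 0}]'

```text
clock: 14.95
ee_pos: [0.5103, -0.0507, 0.4095]
tool_rot: [[0.832, 0.16, 0.531], [0.134, -0.987, 0.088], [0.539, -0.002, -0.842]]
ft_force: [0.1, 0.3, -0.2]
opening: 0.267
finger_force: 60.0
```

Call:
arm_command --series '[{"dp": [-0.4,0,0.6],"roll": 0},{"dp": [0,0,0],"roll": 0},{"dp": [0,0,0],"roll": 0}]'

```text
clock: 15.2
ee_pos: [0.5105, -0.0508, 0.4091]
tool_rot: [[0.831, 0.16, 0.532], [0.134, -0.987, 0.088], [0.539, -0.002, -0.842]]
ft_force: [0.1, -0.6, 0.3]
opening: 0.27
finger_force: 60.1
```

Contact at the expected height: the force has gone from −1.7 to about 0. Releasing and backing out along the tool axis.

Call:
arm_command --series '[{"dp": [0,0,0],"roll": 0},{"dp": [0,0,0],"roll": 0},{"dp": [0,0,0],"roll": 0},{"dp": [0,0,0],"roll": 0},{"dp": [0,0,0],"roll": 0},{"dp": [0,0,-5],"roll": 0},{"dp": [0,0,-10],"roll": 0},{"dp": [0,0,-20],"roll": 0},{"dp": [0,0,-30],"roll": 0},{"dp": [0,0,-40],"roll": 0},{"dp": [0,0,0],"roll": 0},{"dp": [0,0,0],"roll": 0}]' --gripper 0.45

```text
clock: 16.2
ee_pos: [0.454, -0.0603, 0.5012]
tool_rot: [[0.828, 0.159, 0.537], [0.134, -0.987, 0.086], [0.544, 0.001, -0.839]]
ft_force: [-0.4, -0.3, -0.6]
opening: 0.547
finger_force: 0.0
```

```bash
python3 - <<'E'
from h import *
s=bot.state();print(s["ee_pos"],s["ft_force"],s["clock"],s["opening"])
p=P(cams.calibration("wrist"));cv2.imwrite("pics/w8.png",cams.snapshot("wrist")[:,:,::-1])
cv2.imwrite("pics/s8.png",cams.snapshot("side")[:,:,::-1]);cv2.imwrite("pics/sc8.png",cams.snapshot("scene")[:,:,::-1])
S,D=P(cams.calibration("scene")),P(cams.calibration("side"))
o=[(q,*cen(f,O,b)) for q,f,b in ((p,"w8",(200,80,450,320)),(D,"s8",(290,140,350,220)),(S,"sc8",(290,170,345,235)))]
print([np.round(x[1:],1) for x in o])
o=[x for x in o if x[3]>5]
X=tri(*[x[:3] for x in o]);print(X,[np.round(proj(x[0],X)-x[1:3],1) for x in o])
to((.4485,-.228,.106),.14)
# blue pixels
print("expected grip",np.array((.602,-.034,.3245))+np.array((-.0109,-.0017,-.0473)))
E
```

```text
[ 0.454  -0.0603  0.5012] [-0.4008 -0.3376 -0.5943] 16.2 0.5474433922050507
[array([311. , 204.7, 448. ]), array([nan, nan,  0.]), array([321.8, 195. ,   5. ])]
[ 0.6459 -0.0253  0.0528] [array([-0.,  0.])]
dp [-236.6509  166.2702   16.4353] rows 8 each [-29.5814  20.7838   2.0544]
expected grip [ 0.5911 -0.0357  0.2772]h.py:17: RuntimeWarning: Mean of empty slice.
  m=cv2.inRange(h,*k)[y0:y1,x0:x1];ys,xs=np.nonzero(m);return np.array((xs.mean()+x0,ys.mean()+y0,len(xs)))
  ret = ret.dtype.type(ret / rcount)
```

Call:
arm_command --series '[{"dp": [-29.5,20.8,2],"roll": 0},{"dp": [-29.5,20.8,2],"roll": 0},{"dp": [-29.5,20.8,2],"roll": 0},{"dp": [-29.5,20.8,2],"roll": 0},{"dp": [-29.5,20.8,2],"roll": 0},{"dp": [-29.5,20.8,2],"roll": 0},{"dp": [-29.5,20.8,2],"roll": 0},{"dp": [-29.5,20.8,2],"roll": 0},{"dp": [0,0,0],"roll": 0},{"dp": [0,0,0],"roll": 0}]' --gripper 0.2

```text
clock: 17.18
ee_pos: [0.2919, -0.2549, 0.3537]
tool_rot: [[0.834, 0.156, 0.529], [0.127, -0.988, 0.091], [0.536, -0.009, -0.844]]
ft_force: [-0.6, 0.6, 0.1]
opening: 0.802
finger_force: 0.0
```

```bash
cat > m.py <<'E'
from h import *
def look(f):
    s=bot.state();R=s["tool_rot"];print("grasp",s["ee_pos"]+.155*R[:,2],s["clock"],R.round(3).tolist())
    p=P(cams.calibration("wrist"));cv2.imwrite(f"pics/{f}.png",cams.snapshot("wrist")[:,:,::-1]);return p,s
E
python3 - <<'E'
from m import *
p,s=look("w9");np.save("w9P.npy",p)
im=cv2.imread("pics/w9.png");h=cv2.cvtColor(im,cv2.COLOR_BGR2HSV)
m=cv2.inRange(h,*B);n,l,st,ce=cv2.connectedComponentsWithStats(m)
for i in range(1,n):
    if st[i,4]>80:print("blue",st[i],ce[i],cv2.minAreaRect(np.argwhere(l==i)[:,::-1].astype(np.float32)))
m=cv2.inRange(h,(5,110,40),(20,255,200));m=cv2.morphologyEx(m,cv2.MORPH_CLOSE,np.ones((9,9)));n,l,st,ce=cv2.connectedComponentsWithStats(m)
for i in range(1,n):
    if st[i,4]>600:print("brown",st[i],ce[i],cv2.minAreaRect(np.argwhere(l==i)[:,::-1].astype(np.float32)))
G=np.array((.4485,-.228,.104))
print("exp",proj(p,G));
for yw in (3,9):
  a=np.radians(yw);Y=np.array([[np.cos(a),-np.sin(a),0],[np.sin(a),np.cos(a),0],[0,0,1]])
  q=np.array([proj(p,G+Y@np.array((x,y,z))/1000) for x in(-7,7) for y in(-12,12) for z in(-18,18)]);print(yw,q.min(0),q.max(0),q.mean(0))
  u,v=proj(p,G+Y@np.array((11,-40,-72))/1000),proj(p,G+Y@np.array((11,40,-72))/1000);print("block top angle",np.degrees(np.arctan2(*(u-v)[::-1])))
to(G,0,s)
E
```

```text
grasp [ 0.3738 -0.2408  0.2229] 17.1833 [[0.834, 0.156, 0.529], [0.127, -0.988, 0.091], [0.536, -0.009, -0.844]]
blue [297 173  34  28 670] [313.8806 186.8478] ((313.3780517578125, 186.09754943847656), (32.79816818237305, 25.288820266723633), 6.34019136428833)
brown [ 363    0  205  127 9799] [472.405   78.8201] ((465.0, 63.0), (126.0, 204.0), 90.0)
brown [ 275  167   83   60 2724] [317.2507 200.6997] ((316.50006103515625, 196.0), (78.88609313964844, 51.47441482543945), 7.125016689300537)
brown [ 613  278   27  122 3117] [626.7186 337.8511] ((625.9999389648438, 338.4999694824219), (120.99998474121094, 25.999996185302734), 90.0)
exp [314.5925 186.932 ]
3 [297.2619 169.7828] [331.4294 202.2843] [314.5995 186.5929]
block top angle 5.696031043317265
9 [298.1447 171.2497] [330.7399 200.9225] [314.5881 186.5915]
block top angle -0.11681685440905722
dp [  0.2137  -0.014  140.9869] rows 4 each [ 0.0534 -0.0035 35.2467]
```

The blue grip is at (313.9,186.8), under 1 px from expected. The medal holder's yaw is ~6.5° less than the tool's, so I'll add a small roll. Descending and gripping.

Call:
arm_command --series '[{"dp": [0,0,35],"roll": 0.03},{"dp": [0,0,35],"roll": 0.03},{"dp": [0,0,30],"roll": 0},{"dp": [0,0,25],"roll": 0},{"dp": [0,0,12],"roll": 0},{"dp": [0,0,4],"roll": 0},{"dp": [0,0,0],"roll": 0},{"dp": [0,0,0],"roll": 0},{"dp": [0,0,0],"roll": 0}]'

```text
clock: 17.98
ee_pos: [0.3686, -0.2419, 0.2383]
tool_rot: [[0.839, 0.111, 0.532], [0.076, -0.993, 0.088], [0.538, -0.033, -0.842]]
ft_force: [0.2, 0.0, 0.5]
opening: 0.805
finger_force: 0.0
```

```bash
python3 - <<'E'
from m import *
p,s=look("w10");print(s["ft_force"])
im=cv2.imread("pics/w10.png");h=cv2.cvtColor(im,cv2.COLOR_BGR2HSV)
m=cv2.inRange(h,*B);n,l,st,ce=cv2.connectedComponentsWithStats(m)
for i in range(1,n):
    if st[i,4]>80:print("blue",st[i],ce[i])
G=np.array((.4485,-.228,.104));a=np.radians(3);Y=np.array([[np.cos(a),-np.sin(a),0],[np.sin(a),np.cos(a),0],[0,0,1]])
q=np.array([proj(p,G+Y@np.array((x,y,z))/1000) for x in(-7,7) for y in(-12,12) for z in(-18,18)]);print(q.min(0),q.max(0),q.mean(0))
to(G,0,s)
E
```

```text
grasp [ 0.451  -0.2284  0.1078] 17.9833 [[0.839, 0.111, 0.532], [0.076, -0.993, 0.088], [0.538, -0.033, -0.842]]
[0.163  0.0383 0.5197]
blue [280 274  22  38 567] [288.8254 293.5802]
blue [309 276  35  40 940] [329.7777 296.2404]
[278.166  271.0589] [345.8136 314.703 ] [313.8549 292.133 ]
dp [-4.145  -0.5191  1.8882] rows 1 each [-4.145  -0.5191  1.8882]
```

Call:
arm_command --series '[{"dp": [-3.5,-0.5,1.5],"roll": 0},{"dp": [0,0,0],"roll": 0}]'

```text
clock: 18.2
ee_pos: [0.3654, -0.2416, 0.2345]
tool_rot: [[0.84, 0.11, 0.531], [0.074, -0.993, 0.088], [0.537, -0.034, -0.843]]
ft_force: [0.1, 0.3, 0.2]
opening: 0.803
finger_force: 0.0
```

Call:
arm_command --series '[{"dp": [0,0,0],"roll": 0},{"dp": [0,0,0],"roll": 0},{"dp": [0,0,0],"roll": 0},{"dp": [0,0,0],"roll": 0},{"dp": [0,0,0],"roll": 0},{"dp": [0,0,0],"roll": 0},{"dp": [0,0,0],"roll": 0},{"dp": [0,0,0],"roll": 0},{"dp": [0,0,0],"roll": 0}]' --gripper 1 --newtons 70

```text
clock: 18.95
ee_pos: [0.3663, -0.2423, 0.2347]
tool_rot: [[0.84, 0.109, 0.532], [0.075, -0.993, 0.086], [0.538, -0.033, -0.842]]
ft_force: [0.1, -2.6, 4.0]
opening: 0.271
finger_force: 69.7
```

```bash
python3 - <<'E'
from m import *
s=bot.state();R=s["tool_rot"];print("grasp",s["ee_pos"]+.155*R[:,2],s["ft_force"],R.round(3).tolist())
dp((0,0,.1)); dp((-.05,0,.0))
E
```

```text
grasp [ 0.4487 -0.2289  0.1041] [ 0.0568 -2.5829  3.9779] [[0.84, 0.109, 0.532], [0.075, -0.993, 0.086], [0.538, -0.033, -0.842]]
dp [ 53.7809  -3.2657 -84.2434] rows 3 each [ 17.927   -1.0886 -28.0811]
dp [-41.9872  -5.4693 -26.5926] rows 2 each [-20.9936  -2.7347 -13.2963]
```

Gripped. To keep the gripper body further from the hanging link later, I'll regrasp ~7 mm back and 5 mm toward −x, since pad overlap stays ample, then lift.

Call:
arm_command --series '[{"dp": [0,0,0],"roll": 0},{"dp": [0,0,0],"roll": 0},{"dp": [0,0,0],"roll": 0},{"dp": [0,0,0],"roll": 0},{"dp": [-2.5,0,-3.5],"roll": 0},{"dp": [-2.5,0,-3.5],"roll": 0},{"dp": [0,0,0],"roll": 0},{"dp": [0,0,0],"roll": 0}]' --gripper 0.55

```text
clock: 19.62
ee_pos: [0.3576, -0.2426, 0.2374]
tool_rot: [[0.84, 0.11, 0.531], [0.074, -0.993, 0.088], [0.537, -0.035, -0.843]]
ft_force: [1.2, -0.0, 0.1]
opening: 0.449
finger_force: 0.0
```

Call:
arm_command --series '[{"dp": [0,0,0],"roll": 0},{"dp": [0,0,0],"roll": 0},{"dp": [0,0,0],"roll": 0},{"dp": [0,0,0],"roll": 0},{"dp": [0,0,0],"roll": 0},{"dp": [0,0,0],"roll": 0}]' --gripper 1 --newtons 80

```text
clock: 20.12
ee_pos: [0.3583, -0.2432, 0.2379]
tool_rot: [[0.84, 0.11, 0.532], [0.075, -0.993, 0.087], [0.538, -0.033, -0.842]]
ft_force: [-3.0, -0.8, 5.7]
opening: 0.262
finger_force: 78.6
```

```bash
python3 - <<'E'
from m import *
s=bot.state();R=s["tool_rot"];print("grasp",s["ee_pos"]+.155*R[:,2],s["ft_force"],R.round(3).tolist(),s["opening"])
dp((0,0,.075))
# link pose from w8 with C
c=cams.calibration("wrist");C=np.load("C.npy");T=np.eye(4)
R8=np.array([[.828,.159,.537],[.134,-.987,.086],[.544,.001,-.839]]);u,_,v=np.linalg.svd(R8);T[:3,:3]=u@v;T[:3,3]=(.454,-.0603,.5012)
c["view"]=np.linalg.inv(T@C);p=P(c);np.save("w8P.npy",p)
a=np.radians(9.2);Y=np.array([[np.cos(a),-np.sin(a),0],[np.sin(a),np.cos(a),0],[0,0,1]])
im=cv2.imread("pics/w8.png");h=cv2.cvtColor(im,cv2.COLOR_BGR2HSV);ys,xs=np.nonzero(cv2.inRange(h,*O)[80:320,200:450]);print("orange bbox",xs.min()+200,xs.max()+200,ys.min()+80,ys.max()+80)
bar=np.array((.602,-.034,.3245))
for t in (-6,-3,0,3,6,9):
    b=np.radians(t);Q=np.array([[np.cos(b),0,-np.sin(b)],[0,1,0],[np.sin(b),0,np.cos(b)]])  # t>0: lower end to +x
    q=np.array([proj(p,bar+Y@Q@np.array((x-11,y,z-47.3))/1000) for x in(-7,7) for y in(-12,12) for z in(-18,18)]);e=bar+Y@Q@np.array((0,0,-117.3))/1000
    print(t,q.min(0),q.max(0),"eye",e,proj(p,e))
E
```

```text
grasp [ 0.4407 -0.2298  0.1073] [-2.9916 -0.799   5.7081] [[0.84, 0.11, 0.532], [0.075, -0.993, 0.087], [0.538, -0.033, -0.842]] 0.2615877002613287
dp [ 40.3312  -2.4704 -63.1846] rows 2 each [ 20.1656  -1.2352 -31.5923]
orange bbox 295 328 194 213
-6 [292.1364 194.6079] [329.3424 229.7815] eye [ 0.5899 -0.036   0.2078] [311.5352 225.8669]
-3 [292.2688 192.5311] [329.245 225.624] eye [ 0.5959 -0.035   0.2074] [311.5487 219.2715]
0 [292.3939 190.4122] [329.153  221.4101] eye [ 0.602  -0.034   0.2072] [311.5601 212.6682]
3 [292.5117 188.2553] [329.0664 217.1447] eye [ 0.6081 -0.033   0.2074] [311.5695 206.0561]
6 [292.6219 186.0645] [328.9854 212.8327] eye [ 0.6141 -0.032   0.2078] [311.5768 199.434 ]
9 [292.7246 183.8438] [328.9099 208.4785] eye [ 0.6201 -0.0311  0.2086] [311.5821 192.8005]
```

The link hangs with its lower end ~5.5° toward +x, as expected from its centre of mass, so the eye is at ≈ (0.613, −0.032, 0.208). Lifting the medal holder and rolling back to the link's yaw.

Call:
arm_command --series '[{"dp": [6,-0.4,-9.5],"roll": 0},{"dp": [8,-0.5,-12.5],"roll": 0},{"dp": [13,-0.8,-20.5],"roll": 0},{"dp": [13,-0.8,-20.5],"roll": 0},{"dp": [0,0,0],"roll": -0.03},{"dp": [0,0,0],"roll": -0.03},{"dp": [0,0,0],"roll": 0},{"dp": [0,0,0],"roll": 0}]'

```text
clock: 20.78
ee_pos: [0.3574, -0.2419, 0.3111]
tool_rot: [[0.833, 0.161, 0.529], [0.133, -0.987, 0.09], [0.537, -0.005, -0.844]]
ft_force: [0.6, -0.7, -2.1]
opening: 0.264
finger_force: 78.8
```

```bash
python3 - <<'E'
from m import *
s=bot.state();R=s["tool_rot"];print("grasp",s["ee_pos"]+.155*R[:,2],s["ft_force"],R.round(3).tolist(),s["opening"],s["clock"])
to((.535,-.0445,.180))
E
```

```text
grasp [ 0.4394 -0.2279  0.1804] [ 0.6108 -0.7372 -2.1283] [[0.833, 0.161, 0.529], [0.133, -0.987, 0.09], [0.537, -0.005, -0.844]] 0.26432866824285295 20.7833
dp [ 103.7646 -165.7051   67.4882] rows 6 each [ 17.2941 -27.6175  11.248 ]
```

Call:
arm_command --series '[{"dp": [17.3,-27.6,11.2],"roll": 0},{"dp": [17.3,-27.6,11.2],"roll": 0},{"dp": [17.3,-27.6,11.2],"roll": 0},{"dp": [17.3,-27.6,11.3],"roll": 0},{"dp": [17.3,-27.6,11.3],"roll": 0},{"dp": [17.3,-27.7,11.3],"roll": 0},{"dp": [0,0,0],"roll": 0},{"dp": [0,0,0],"roll": 0},{"dp": [0,0,0],"roll": 0}]'

```text
clock: 21.53
ee_pos: [0.4529, -0.0589, 0.3104]
tool_rot: [[0.833, 0.161, 0.529], [0.134, -0.987, 0.09], [0.536, -0.004, -0.844]]
ft_force: [-0.0, -0.0, -1.6]
opening: 0.266
finger_force: 79.1
```

```bash
python3 - <<'E'
from m import *
p,s=look("w11");np.save("w11P.npy",p);R=s["tool_rot"];g=s["ee_pos"]+.155*R[:,2]
for n in("side","scene"): cv2.imwrite(f"pics/{n}11.png",cams.snapshot(n)[:,:,::-1])
im=cv2.imread("pics/w11.png");h=cv2.cvtColor(im,cv2.COLOR_BGR2HSV)
for nm,k in(("orange",O),("blue",B)):
    n,l,st,ce=cv2.connectedComponentsWithStats(cv2.inRange(h,*k))
    for i in range(1,n):
        if st[i,4]>60:print(nm,st[i],ce[i].round(1))
a=np.radians(9.2);Y=np.array([[np.cos(a),-np.sin(a),0],[np.sin(a),np.cos(a),0],[0,0,1]]);bar=np.array((.602,-.034,.3245))
for t in (0,3,6,9):
    b=np.radians(t);Q=np.array([[np.cos(b),0,-np.sin(b)],[0,1,0],[np.sin(b),0,np.cos(b)]])
    q=np.array([proj(p,bar+Y@Q@np.array((x-11,y,z-47.3))/1000) for x in(-7,7) for y in(-12,12) for z in(-18,18)]);e=bar+Y@Q@np.array((0,0,-117.3))/1000
    print(t,q.min(0),q.max(0),"eye",e,proj(p,e))
q=np.array([proj(p,g+Y@np.array((x+8,y,z-3.3))/1000) for x in(-7,7) for y in(-12,12) for z in(-18,18)]);print("medal blk",q.min(0),q.max(0))
print("medal peak",proj(p,g+Y@np.array((19,0,56.))/1000))
# text rendering of edge: gray profile along column
for n,pp in(("side",P(cams.calibration("side"))),("scene",P(cams.calibration("scene")))):
    print(n,"eye",proj(pp,(.613,-.032,.2077)),"seat",proj(pp,g+Y@np.array((19,0,45.3))/1000))
E
```

```text
grasp [ 0.5349 -0.045   0.1796] 21.5333 [[0.833, 0.161, 0.529], [0.134, -0.987, 0.09], [0.536, -0.004, -0.844]]
blue [ 284  251   63   41 1577] [315.5 271.8]
0 [ 216.9545 -211.7238] [411.9142  53.7145] eye [ 0.602  -0.034   0.2072] [314.9874 100.7791]
3 [ 219.7686 -217.7191] [409.1651  43.0318] eye [ 0.6081 -0.033   0.2074] [315.0061  86.1654]
6 [ 222.2866 -224.4479] [406.7076  32.0983] eye [ 0.6141 -0.032   0.2078] [315.0239  71.3957]
9 [ 224.5362 -231.9028] [404.5143  20.8905] eye [ 0.6201 -0.0311  0.2086] [315.0409  56.4105]
medal blk [282.5876 244.5832] [347.9002 283.5852]
medal peak [315.3062 211.7109]
side eye [321.906  201.2817] seat [299.0783 198.0374]
scene eye [324.7952 215.2693] seat [309.8046 201.3632]
```

```bash
python3 - <<'E'
import cv2
im=cv2.imread("pics/w11.png",0)[0:252,250:382]; im=cv2.resize(im,(66,63),interpolation=cv2.INTER_AREA)
ch="@%#*+=-:. "
for i,r in enumerate(im): print(f"{i*4:3d}","".join(ch[min(9,int(v)//24)] for v in r))
E
```

```text
0 ===+*#############################################################
  4 ++++*############################################################*
  8 ++++*############################################################*
 12 +++++*###########################################################*
 16 +++++*###########################################################*
 20 +++++**###########################################################
 24 *******###########################################################
 28 **############################################################%###
 32 **###########################################################%%%%%
 36 ***##########################################################%%%%%
 40 ***#########################################################%%%%%%
 44 +***#######*****************######################################
 48 =+***####%#=======================++********++++++++++++++++*****#
 52 ==***####%#+==----======---==--==+++++++++==-========---===******#
 56 ==+***#####*=------===--=----==++++++++++=---===--------==+*****##
 60 ===***######+===-----=--====+++++
[... 2670 characters left out ...]
*******************************##****************************
216 ************************************##****************************
220 ************************************##****************************
224 ************************************##****************************
228 ******************************++++**##****************************
232 ****************************+++++++**#****************************
236 ****************************+++=+++**#****************************
240 **********###############%#*+++++++**##########*******************
244 **********########%%#####%#*+++++++**#%%%%%%%%%######%%%%#********
248 ***********######%@%####%%#*+++++++**#%%%%%%%@@#######%%%#********
```

The wrist image rendered as text shows the loop's lower wire at row ≈ 91, columns 278–358 (centre 318), so the eye is near tilt 2°. The medal hook's front outline is at row ≈ 192. Checking the medal seat estimate against the link's earlier view.

```bash
python3 - <<'E'
from m import *
a=np.radians(9.2);Y=np.array([[np.cos(a),-np.sin(a),0],[np.sin(a),np.cos(a),0],[0,0,1]])
# link case
ph=np.load("h_wristP.npy");gh=np.array((.5204,-.049,.3044));gh=np.array((.5319,-.045,.352))
# outline of hook front: wire axis pts around roof and tip
pts=[(0,8.7),(6,4),(11,-1),(11,-8)]
for nm,p,seat in(("link",ph,gh),("medal",np.load("w11P.npy"),np.array((.5349,-.045,.1796))+Y@np.array((19,0,45.3))/1000)):
    print(nm,seat,[proj(p,seat+Y@np.array((x+3*.8,0,z+3*.6))/1000).round(1).tolist() for x,z in pts])
p=np.load("w11P.npy")
for e in((.606,-.035,.2073),(.6067,-.035,.2073)):
  print(proj(p,e))
s=bot.state();dp(Y@np.array((.01,0,0)));dp((0,0,-.01))
im=cv2.imread("pics/side11.png",0)[165:235,285:345]
ch="@%#*+=-:. "
for i,r in enumerate(im): print(f"{i+165:3d}","".join(ch[min(9,int(v)//24)] for v in r))
E
```

```text
link [ 0.5319 -0.045   0.352 ] [[310.9, 229.5], [311.1, 210.4], [311.4, 197.2], [311.7, 202.6]]
medal [ 0.5537 -0.042   0.2249] [[315.2, 203.2], [315.2, 186.5], [315.2, 175.2], [315.2, 181.8]]
[319.2548  91.7235]
[319.5438  90.1101]
dp [ 8.4331 -0.0199  5.3743] rows 1 each [ 8.4331 -0.0199  5.3743]
dp [-5.3742  0.0308  8.4331] rows 1 each [-5.3742  0.0308  8.4331]
165 +++++++++++++++++++++++++++***####*++*#**+++=--------=======
166 ++++++++++++++++++++++++++++***#*#***#%%#*++=--------=======
167 ++++++++++++++++++++++++++++*******#%%%%%#++=---------======
168 ++++++++++++++++++++++++++++*******%%%**#%*+=---------======
169 ++++++++++++++++++++++++++++******#%%#+*#%*++=--------======
170 ++++++++++++++++++++++++++++*******%%#*#%%#++=---------=====
171 ++++++++++++++++++++++++++++*******#%%#%%%%*++=--====--=====
172 +++++++++++++++++++++++++++++********#%%%%%*++=-=+**++======
173 ++++++++++++++++++++++++++++++******+*#%%%%*++=-=*###*+=====
174 ++++++++++++++++++++++++++*++++****+++*%%%#*++=-=#####+-====
175 ++++++++++++++++++++++++++**++*****++++*#**+++===#%###+-====
176 ++++++++++++++
[... 3116 characters left out ...]
==+*#+-----------=+****+=-------------------------
225 --==========+##*=----------=+****+--------------------------
226 ------======+*##=----------=+****=--------------------------
227 --------=====*##+----------=+****=--------------------------
228 ---------====+##+=---------=+****=--------==----------------
229 -----------=+*##*=---------=+****+=======+++==--------------
230 ------------=*#%#+=-------==+****++++++++***+=--------------
231 ------------=**%#+=======++++***************++=-------------
232 -----------=+**%#*++*++****++****************++=------------
233 ----=======++**##*****************************++=-----------
234 ---=++++++++++*##***********+******************+=-----------
```

The side view shows the medal hook's stem at 294, tip ~303 and peak row ~195, matching the prediction within 1 px. Passing the hook through the loop, seat ~19 mm above the wire.

Call:
arm_command --series '[{"dp": [6,0.3,3],"roll": 0},{"dp": [6,0.3,3.2],"roll": 0},{"dp": [6,0.2,3.6],"roll": 0},{"dp": [6,0.2,3.7],"roll": 0},{"dp": [6,0.2,3.7],"roll": 0},{"dp": [0,0,0],"roll": 0},{"dp": [0,0,0],"roll": 0}]'

```text
clock: 22.27
ee_pos: [0.4883, -0.0548, 0.313]
tool_rot: [[0.832, 0.161, 0.531], [0.134, -0.987, 0.089], [0.538, -0.003, -0.843]]
ft_force: [-0.0, -0.5, -0.8]
opening: 0.269
finger_force: 79.1
```

```bash
python3 - <<'E'
from m import *
p,s=look("w12");np.save("w12P.npy",p);print(s["ft_force"])
im=cv2.imread("pics/w12.png",0)[0:252,250:382]; im=cv2.resize(im,(66,63),interpolation=cv2.INTER_AREA)
ch="@%#*+=-:. "
for i,r in enumerate(im): print(f"{i*4:3d}","".join(ch[min(9,int(v)//18)] for v in r))
print([(e,proj(p,e)) for e in((.606,-.035,.2073),(.610,-.035,.2073))])
E
```

```text
grasp [ 0.5706 -0.041   0.1824] 22.2667 [[0.832, 0.161, 0.531], [0.134, -0.987, 0.089], [0.538, -0.003, -0.843]]
[-0.0185 -0.5038 -0.7976]
  0 ......:=++++++++++++++++++++************######*-.................-
  4 .......-+++++++++++++++++++++***********######+:.................:
  8 .......:+++++++++++++++++++++***********######=................:::
 12 ........=++++++++++++++++++++***********#####*=.............::::--
 16 ........-+++++++++++++++++++++**********#####*-...........:-======
 20 ........:=++++++++++++++++++++**********#####*:........::--=--====
 24 .........-++++++++++++++++++++**********#####+:.......:-===--=====
 28 .........:++++++++++++++++++++**********#####=.......:-===========
 32 .........:=+++++++++++++++++++**********####*-.......--=======----
 36 ..........-+++++++++++++++++++**********####*:......:-===-========
 40 ---::::::::+++++++++++++++++++*********#####+:.....--===========--
 44 +++++++++++++++++++++++++++++++*********####*=----==+===========-:
 48 =++++++++++++++++++++++++++++++********#####**********************
 52 ============+++++++++++++++++++***
[... 2923 characters left out ...]
===================-
220 ===========================+++++++****+=========================+-
224 ===========================+++++++****+=========================+-
228 ===========================++====+++**+=========================+-
232 ==============================---==+**+=========================+=
236 ==========+++++++++++++++++===---==++*==========================+=
240 =========+**###############+==---==+********+++++++=============+=
244 =========+*******#####**##*==----==+*########%%#*****####*======+=
248 ==========+******#%%######*+=----==+*########%%#******####+=====+=
[((0.606, -0.035, 0.2073), array([314.6033, 183.7085])), ((0.61, -0.035, 0.2073), array([316.3569, 173.401 ]))]
```

Call:
arm_command --series '[{"dp": [3.3,0,2.3],"roll": 0},{"dp": [3.3,0,2.3],"roll": 0},{"dp": [0,0,0],"roll": 0},{"dp": [0,0,0],"roll": 0}]'

```text
clock: 22.65
ee_pos: [0.4959, -0.0535, 0.3128]
tool_rot: [[0.832, 0.161, 0.531], [0.134, -0.987, 0.088], [0.538, -0.002, -0.843]]
ft_force: [-0.1, -0.5, -1.8]
opening: 0.265
finger_force: 79.1
```

Call:
arm_command --series '[{"dp": [3.3,0,2.1],"roll": 0},{"dp": [0,0,0],"roll": 0},{"dp": [0,0,0],"roll": 0}]'

```text
clock: 22.9
ee_pos: [0.4998, -0.053, 0.3128]
tool_rot: [[0.832, 0.16, 0.531], [0.134, -0.987, 0.088], [0.538, -0.002, -0.843]]
ft_force: [0.1, -0.6, -1.1]
opening: 0.266
finger_force: 79.1
```

Call:
arm_command --series '[{"dp": [3.3,0,2.1],"roll": 0},{"dp": [2.5,0,1.6],"roll": 0},{"dp": [0,0,0],"roll": 0},{"dp": [0,0,0],"roll": 0}]'

```text
clock: 23.23
ee_pos: [0.5066, -0.0518, 0.3128]
tool_rot: [[0.832, 0.161, 0.531], [0.134, -0.987, 0.088], [0.538, -0.002, -0.843]]
ft_force: [-0.3, -0.0, -2.4]
opening: 0.263
finger_force: 79.1
```

```bash
python3 - <<'E'
from m import *
p,s=look("w13");print(s["ft_force"])
for n in("side","scene"): cv2.imwrite(f"pics/{n}13.png",cams.snapshot(n)[:,:,::-1])
ch="@%#*+=-:. "
im=cv2.imread("pics/w13.png",0)[120:260,250:382]; im=cv2.resize(im,(66,35),interpolation=cv2.INTER_AREA)
for i,r in enumerate(im): print(f"{i*4+120:3d}","".join(ch[min(9,int(v)//18)] for v in r))
im=cv2.imread("pics/side13.png",0)[155:235,290:345]
for i,r in enumerate(im): print(f"{i+155:3d}","".join(ch[min(9,int(v)//24)] for v in r))
print(proj(P(cams.calibration("side")),(.606,-.035,.2073)))
E
```

```text
grasp [ 0.5889 -0.0381  0.1822] 23.2333 [[0.832, 0.161, 0.531], [0.134, -0.987, 0.088], [0.538, -0.002, -0.843]]
[-0.3115 -0.0468 -2.4337]
120 ::::::::::::::::::::--===========:::::::::::::::::::::::::::::::::
124 :::::::::::::::::::-===========-::::::::::::::::::::::::::::::::::
128 :::::::::::::::::-===========-::::::::::::::::::::::::::::::::::::
132 ::::::::::::::::===========-::::::::::::::::::::::::::::::-:::::::
136 :::::::::::::-===========--:::::::::::::::::::::::::::::::::::::::
140 :::::::::::-============::::::::::::::::::::::::::::::::::::::::::
144 :::::::::-===========-::::::::::::::::::::::::::::::::::::::::::::
148 ::::::::-===========-::::::::::::::::::::::::::::::::::::::::::::-
152 ::::::-==========--:::::::::::::-:::::::::::::::::::::::::::::::-=
156 ::::-==========--:::::::::::::::::::::::::::::::::::::::::::::-===
160 ::-===========-:::::::::::::::::::::::::::::::::::::::::::::-=====
164 -===========-::::::::::::::::::::::::::::::::::::::::::::::-======
168 ===========::::::::::::::::::::::::::::::::::::::::::::::=========
172 +========-::::::::::::::::::::::::
[... 5643 characters left out ...]
--------------------
224 ======----------------=+**+++##*=----------------------
225 =======---------------=+**+++*##=----------------------
226 -=======--------------=+**+***##+----------------------
227 ---======-------------=+******##+----------------------
228 ----=======-----------=+******##*=---==----------------
229 ------======----------=+******##*+==+++==--------------
230 -------========------==+*+****###*++***+=--------------
231 --------============++++******#%#******++=-------------
232 ------====+++++*++****++****++#%#*******++=------------
233 =====+++++++*************+****#%#********++=-----------
234 ++++++************************#%#*********+=-----------
[319.2901 202.0896]
```

No contact forces, and the hook is inside the loop. Lowering.

Call:
arm_command --series '[{"dp": [-2.2,0,3.4],"roll": 0},{"dp": [-2.2,0,3.4],"roll": 0},{"dp": [-2.2,0,3.4],"roll": 0},{"dp": [0,0,0],"roll": 0},{"dp": [0,0,0],"roll": 0},{"dp": [0,0,0],"roll": 0}]'

```text
clock: 23.88
ee_pos: [0.5062, -0.0519, 0.3004]
tool_rot: [[0.832, 0.16, 0.531], [0.134, -0.987, 0.088], [0.538, -0.003, -0.843]]
ft_force: [-0.7, -0.5, -1.7]
opening: 0.263
finger_force: 79.1
```

Call:
arm_command --series '[{"dp": [-1.6,0,2.5],"roll": 0},{"dp": [-1.6,0,2.5],"roll": 0},{"dp": [0,0,0],"roll": 0},{"dp": [0,0,0],"roll": 0}]'

```text
clock: 24.22
ee_pos: [0.5061, -0.0518, 0.2943]
tool_rot: [[0.833, 0.16, 0.53], [0.134, -0.987, 0.089], [0.538, -0.003, -0.843]]
ft_force: [-0.1, 0.6, -2.3]
opening: 0.263
finger_force: 79.1
```

```bash
python3 - <<'E'
from m import *
s=bot.state();R=s["tool_rot"];g=s["ee_pos"]+.155*R[:,2];print(g,s["ft_force"],"seat z",g[2]+.0449)
E
```

```text
[ 0.5883 -0.0381  0.1636] [-0.0822  0.5664 -2.3359] seat z 0.20850945662784123
```

Call:
arm_command --series '[{"dp": [-0.8,0,1.3],"roll": 0},{"dp": [0,0,0],"roll": 0},{"dp": [0,0,0],"roll": 0}]'

```text
clock: 24.47
ee_pos: [0.5063, -0.0518, 0.2931]
tool_rot: [[0.832, 0.16, 0.531], [0.134, -0.987, 0.088], [0.538, -0.003, -0.843]]
ft_force: [0.2, -0.8, -2.5]
opening: 0.267
finger_force: 79.1
```

Call:
arm_command --series '[{"dp": [-0.6,0,0.9],"roll": 0},{"dp": [0,0,0],"roll": 0},{"dp": [0,0,0],"roll": 0}]'

```text
clock: 24.72
ee_pos: [0.5063, -0.0518, 0.292]
tool_rot: [[0.832, 0.16, 0.531], [0.134, -0.987, 0.088], [0.538, -0.003, -0.843]]
ft_force: [-0.4, -0.2, -2.1]
opening: 0.265
finger_force: 79.1
```

Call:
arm_command --series '[{"dp": [-0.6,0,0.9],"roll": 0},{"dp": [0,0,0],"roll": 0},{"dp": [0,0,0],"roll": 0}]'

```text
clock: 24.97
ee_pos: [0.5066, -0.0519, 0.2914]
tool_rot: [[0.832, 0.16, 0.532], [0.134, -0.987, 0.088], [0.539, -0.002, -0.842]]
ft_force: [0.1, -0.4, -0.0]
opening: 0.262
finger_force: 79.3
```

Call:
arm_command --series '[{"dp": [-0.6,0,0.9],"roll": 0},{"dp": [0,0,0],"roll": 0},{"dp": [0,0,0],"roll": 0}]'

```text
clock: 25.22
ee_pos: [0.5069, -0.0521, 0.2908]
tool_rot: [[0.831, 0.16, 0.533], [0.134, -0.987, 0.088], [0.54, -0.002, -0.842]]
ft_force: [-0.6, 0.2, 4.0]
opening: 0.262
finger_force: 79.6
```

Contact ~2 mm below the predicted seat height, so the hook is home in the loop (tip contact would have come ~10 mm higher). Force rises at ~4 N/mm. Pulling down slowly.

Call:
arm_command --series '[{"dp": [-0.5,0,0.8],"roll": 0},{"dp": [0,0,0],"roll": 0},{"dp": [-0.5,0,0.8],"roll": 0},{"dp": [0,0,0],"roll": 0}]'

```text
clock: 25.55
ee_pos: [0.5064, -0.0519, 0.2882]
tool_rot: [[0.832, 0.16, 0.531], [0.134, -0.987, 0.088], [0.539, -0.002, -0.843]]
ft_force: [-1.8, 0.5, 3.9]
opening: 0.264
finger_force: 79.7
```

Call:
arm_command --series '[{"dp": [-0.5,0,0.8],"roll": 0},{"dp": [-0.5,0,0.8],"roll": 0},{"dp": [-0.5,0,0.8],"roll": 0},{"dp": [0,0,0],"roll": 0}]'

```text
clock: 25.88
ee_pos: [0.5061, -0.0518, 0.2848]
tool_rot: [[0.832, 0.16, 0.53], [0.134, -0.987, 0.089], [0.538, -0.003, -0.843]]
ft_force: [0.5, -0.3, 3.5]
opening: 0.26
finger_force: 79.7
```

Call:
arm_command --series '[{"dp": [-0.5,0,0.8],"roll": 0},{"dp": [-0.5,0,0.8],"roll": 0},{"dp": [-0.5,0,0.8],"roll": 0},{"dp": [-0.5,0,0.8],"roll": 0},{"dp": [-0.5,0,0.8],"roll": 0},{"dp": [0,0,0],"roll": 0}]'

```text
clock: 26.38
ee_pos: [0.5062, -0.0518, 0.2801]
tool_rot: [[0.832, 0.16, 0.53], [0.134, -0.987, 0.089], [0.538, -0.003, -0.843]]
ft_force: [-0.1, 0.0, 4.1]
opening: 0.265
finger_force: 79.7
```

Sliding at ~4 N. About 19 mm to go.

Call:
arm_command --series '[{"dp": [-0.55,0,0.85],"roll": 0},{"dp": [-0.55,0,0.85],"roll": 0},{"dp": [-0.55,0,0.85],"roll": 0},{"dp": [-0.55,0,0.85],"roll": 0},{"dp": [-0.55,0,0.85],"roll": 0},{"dp": [-0.55,0,0.85],"roll": 0},{"dp": [-0.55,0,0.85],"roll": 0},{"dp": [-0.55,0,0.85],"roll": 0},{"dp": [-0.55,0,0.85],"roll": 0},{"dp": [-0.55,0,0.85],"roll": 0},{"dp": [-0.55,0,0.85],"roll": 0},{"dp": [-0.55,0,0.85],"roll": 0},{"dp": [0,0,0],"roll": 0}]'

```text
clock: 27.47
ee_pos: [0.506, -0.0517, 0.268]
tool_rot: [[0.832, 0.16, 0.53], [0.134, -0.987, 0.089], [0.538, -0.003, -0.843]]
ft_force: [-0.1, 0.1, 4.1]
opening: 0.261
finger_force: 79.7
```

Call:
arm_command --series '[{"dp": [-0.5,0,0.8],"roll": 0},{"dp": [-0.5,0,0.8],"roll": 0},{"dp": [0,0,0],"roll": 0}]'

```text
clock: 27.72
ee_pos: [0.5061, -0.0517, 0.2662]
tool_rot: [[0.832, 0.16, 0.531], [0.134, -0.987, 0.089], [0.538, -0.003, -0.843]]
ft_force: [0.1, -0.4, 4.2]
opening: 0.263
finger_force: 79.7
```

Call:
arm_command --series '[{"dp": [-0.5,0,0.8],"roll": 0},{"dp": [-0.5,0,0.8],"roll": 0},{"dp": [0,0,0],"roll": 0}]'

```text
clock: 27.97
ee_pos: [0.5062, -0.0517, 0.2643]
tool_rot: [[0.832, 0.16, 0.531], [0.134, -0.987, 0.089], [0.538, -0.003, -0.843]]
ft_force: [-1.0, 0.4, 4.9]
opening: 0.262
finger_force: 79.7
```

Now single 0.8 mm steps, checking the force each time.

Call:
arm_command --series '[{"dp": [-0.4,0,0.7],"roll": 0},{"dp": [0,0,0],"roll": 0},{"dp": [-0.4,0,0.7],"roll": 0},{"dp": [0,0,0],"roll": 0}]'

```text
clock: 28.3
ee_pos: [0.5063, -0.0517, 0.2628]
tool_rot: [[0.832, 0.16, 0.531], [0.134, -0.987, 0.089], [0.538, -0.003, -0.843]]
ft_force: [0.2, 0.2, 3.4]
opening: 0.268
finger_force: 79.7
```

Call:
arm_command --series '[{"dp": [-0.4,0,0.7],"roll": 0},{"dp": [0,0,0],"roll": 0},{"dp": [0,0,0],"roll": 0}]'

```text
clock: 28.55
ee_pos: [0.5063, -0.0517, 0.262]
tool_rot: [[0.832, 0.16, 0.531], [0.134, -0.987, 0.089], [0.538, -0.003, -0.843]]
ft_force: [1.1, 0.4, 3.6]
opening: 0.264
finger_force: 79.7
```

Call:
arm_command --series '[{"dp": [-0.4,0,0.7],"roll": 0},{"dp": [0,0,0],"roll": 0},{"dp": [0,0,0],"roll": 0}]'

```text
clock: 28.8
ee_pos: [0.5067, -0.0518, 0.2616]
tool_rot: [[0.832, 0.16, 0.532], [0.134, -0.987, 0.088], [0.539, -0.002, -0.842]]
ft_force: [0.2, 0.1, 5.0]
opening: 0.267
finger_force: 79.9
```

Call:
arm_command --series '[{"dp": [-0.3,0,0.5],"roll": 0},{"dp": [0,0,0],"roll": 0},{"dp": [0,0,0],"roll": 0}]'

```text
clock: 29.05
ee_pos: [0.5071, -0.0519, 0.2615]
tool_rot: [[0.831, 0.16, 0.533], [0.134, -0.987, 0.088], [0.54, -0.002, -0.842]]
ft_force: [-0.5, -0.3, 6.9]
opening: 0.264
finger_force: 80.0
```

Call:
arm_command --series '[{"dp": [-0.3,0,0.5],"roll": 0},{"dp": [0,0,0],"roll": 0},{"dp": [0,0,0],"roll": 0}]'

```text
clock: 29.3
ee_pos: [0.5074, -0.052, 0.2613]
tool_rot: [[0.831, 0.16, 0.533], [0.134, -0.987, 0.087], [0.541, -0.001, -0.841]]
ft_force: [0.8, -0.0, 6.5]
opening: 0.266
finger_force: 80.1
```

Call:
arm_command --series '[{"dp": [-0.3,0,0.5],"roll": 0},{"dp": [0,0,0],"roll": 0},{"dp": [0,0,0],"roll": 0}]'

```text
clock: 29.55
ee_pos: [0.5077, -0.0521, 0.2611]
tool_rot: [[0.83, 0.159, 0.534], [0.134, -0.987, 0.087], [0.541, -0.001, -0.841]]
ft_force: [-0.4, -0.4, 8.5]
opening: 0.262
finger_force: 80.2
```

On the stop (position blocked, force rising). Building the pull up to ~14–15 N.

Call:
arm_command --series '[{"dp": [-0.3,0,0.5],"roll": 0},{"dp": [0,0,0],"roll": 0},{"dp": [-0.3,0,0.5],"roll": 0},{"dp": [0,0,0],"roll": 0},{"dp": [0,0,0],"roll": 0}]'

```text
clock: 29.97
ee_pos: [0.5084, -0.0523, 0.2608]
tool_rot: [[0.829, 0.159, 0.536], [0.133, -0.987, 0.086], [0.543, 0.0, -0.84]]
ft_force: [-0.3, 1.3, 10.1]
opening: 0.263
finger_force: 80.5
```

Call:
arm_command --series '[{"dp": [-0.3,0,0.5],"roll": 0},{"dp": [0,0,0],"roll": 0},{"dp": [0,0,0],"roll": 0}]'

```text
clock: 30.22
ee_pos: [0.5088, -0.0524, 0.2606]
tool_rot: [[0.828, 0.159, 0.537], [0.133, -0.987, 0.086], [0.544, 0.001, -0.839]]
ft_force: [-0.4, 0.1, 11.6]
opening: 0.262
finger_force: 80.6
```

Call:
arm_command --series '[{"dp": [-0.3,0,0.5],"roll": 0},{"dp": [0,0,0],"roll": 0},{"dp": [-0.3,0,0.5],"roll": 0},{"dp": [0,0,0],"roll": 0},{"dp": [0,0,0],"roll": 0}]'

```text
clock: 30.63
ee_pos: [0.5094, -0.0526, 0.2603]
tool_rot: [[0.827, 0.158, 0.539], [0.133, -0.987, 0.085], [0.546, 0.001, -0.838]]
ft_force: [-0.5, 0.2, 15.0]
opening: 0.262
finger_force: 80.9
```

Call:
arm_command --series '[{"dp": [0,0,0],"roll": 0},{"dp": [0,0,0],"roll": 0},{"dp": [0,0,0],"roll": 0}]'

```text
clock: 30.88
ee_pos: [0.5094, -0.0526, 0.2603]
tool_rot: [[0.827, 0.158, 0.539], [0.133, -0.987, 0.085], [0.546, 0.001, -0.838]]
ft_force: [-1.4, -0.1, 14.6]
opening: 0.262
finger_force: 80.9
```

A steady ~15 N. Holding for a second, then easing off before release.

Call:
arm_command --series '[{"dp": [0,0,0],"roll": 0},{"dp": [0,0,0],"roll": 0},{"dp": [0,0,0],"roll": 0},{"dp": [0,0,0],"roll": 0},{"dp": [0,0,0],"roll": 0},{"dp": [0,0,0],"roll": 0},{"dp": [0,0,0],"roll": 0},{"dp": [0,0,0],"roll": 0},{"dp": [0,0,0],"roll": 0},{"dp": [0,0,0],"roll": 0},{"dp": [0,0,0],"roll": 0},{"dp": [0,0,0],"roll": 0}]'

```text
clock: 31.88
ee_pos: [0.5094, -0.0526, 0.2603]
tool_rot: [[0.827, 0.158, 0.539], [0.133, -0.987, 0.085], [0.546, 0.001, -0.838]]
ft_force: [-1.0, 0.1, 14.5]
opening: 0.267
finger_force: 80.9
```

Call:
arm_command --series '[{"dp": [0.4,0,-0.7],"roll": 0},{"dp": [0.4,0,-0.7],"roll": 0},{"dp": [0.4,0,-0.7],"roll": 0},{"dp": [0.4,0,-0.7],"roll": 0},{"dp": [0,0,0],"roll": 0},{"dp": [0,0,0],"roll": 0},{"dp": [0,0,0],"roll": 0}]'

```text
clock: 32.47
ee_pos: [0.5074, -0.052, 0.2612]
tool_rot: [[0.83, 0.16, 0.534], [0.134, -0.987, 0.087], [0.541, -0.001, -0.841]]
ft_force: [0.2, -0.7, 8.5]
opening: 0.264
finger_force: 80.3
```

Call:
arm_command --series '[{"dp": [0.4,0,-0.7],"roll": 0},{"dp": [0.4,0,-0.7],"roll": 0},{"dp": [0,0,0],"roll": 0},{"dp": [0,0,0],"roll": 0},{"dp": [0,0,0],"roll": 0}]'

```text
clock: 32.88
ee_pos: [0.5064, -0.0518, 0.2616]
tool_rot: [[0.832, 0.16, 0.531], [0.134, -0.987, 0.088], [0.539, -0.002, -0.843]]
ft_force: [-0.0, -0.6, 5.2]
opening: 0.262
finger_force: 80.0
```

Call:
arm_command --series '[{"dp": [0.4,0,-0.6],"roll": 0},{"dp": [0,0,0],"roll": 0},{"dp": [0,0,0],"roll": 0},{"dp": [0,0,0],"roll": 0}]'

```text
clock: 33.22
ee_pos: [0.5061, -0.0517, 0.2619]
tool_rot: [[0.832, 0.161, 0.53], [0.134, -0.987, 0.089], [0.538, -0.003, -0.843]]
ft_force: [-1.3, -0.2, 2.1]
opening: 0.264
finger_force: 79.9
```

Call:
arm_command --series '[{"dp": [0.3,0,-0.4],"roll": 0},{"dp": [0,0,0],"roll": 0},{"dp": [0,0,0],"roll": 0},{"dp": [0,0,0],"roll": 0}]'

```text
clock: 33.55
ee_pos: [0.5059, -0.0516, 0.2621]
tool_rot: [[0.833, 0.161, 0.53], [0.134, -0.987, 0.089], [0.537, -0.003, -0.844]]
ft_force: [-0.2, 1.2, 0.7]
opening: 0.266
finger_force: 79.7
```

Call:
arm_command --series '[{"dp": [0,0,0],"roll": 0},{"dp": [0,0,0],"roll": 0},{"dp": [0,0,0],"roll": 0},{"dp": [0,0,0],"roll": 0},{"dp": [0,0,0],"roll": 0},{"dp": [0,0,0],"roll": 0},{"dp": [0,0,0],"roll": 0},{"dp": [0,0,0],"roll": 0},{"dp": [0,0,0],"roll": 0},{"dp": [0,0,0],"roll": 0},{"dp": [0,0,-4],"roll": 0},{"dp": [0,0,-8],"roll": 0},{"dp": [0,0,-15],"roll": 0},{"dp": [0,0,-25],"roll": 0},{"dp": [0,0,-35],"roll": 0},{"dp": [0,0,-35],"roll": 0},{"dp": [0,0,-20],"roll": 0},{"dp": [0,0,0],"roll": 0},{"dp": [0,0,0],"roll": 0}]' --gripper 0.4

```text
clock: 35.13
ee_pos: [0.4308, -0.0646, 0.3841]
tool_rot: [[0.83, 0.16, 0.534], [0.134, -0.987, 0.087], [0.541, -0.0, -0.841]]
ft_force: [0.0, -0.9, 0.1]
opening: 0.599
finger_force: 0.0
```

```bash
python3 - <<'E'
from m import *
p,s=look("w14");print(s["ft_force"])
for k in range(2):
    cv2.imwrite(f"pics/side14_{k}.png",cams.snapshot("side")[:,:,::-1])
    cv2.imwrite(f"pics/scene14_{k}.png",cams.snapshot("scene")[:,:,::-1])
a,b=[cv2.imread(f"pics/side14_{k}.png",0).astype(int) for k in(0,1)];d=abs(a-b);print("side diff",d.max(),np.argwhere(d>25)[:5].tolist())
ch="@%#*+=-:. "
im=cv2.imread("pics/side14_1.png",0)[160:270,290:345]
for i,r in enumerate(im): print(f"{i+160:3d}","".join(ch[min(9,int(v)//24)] for v in r))
D=P(cams.calibration("side"));print([proj(D,x).round(0) for x in ((.602,-.034,.295),(.604,-.034,.178),(.593,-.036,.129),(.604,-.034,.04))])
E
```

```text
grasp [ 0.5136 -0.0511  0.2538] 35.1333 [[0.83, 0.16, 0.534], [0.134, -0.987, 0.087], [0.541, -0.0, -0.841]]
[ 0.0199 -0.8639  0.0548]
side diff 48 [[37, 138], [38, 137], [43, 133], [44, 132], [92, 186]]
160 ++++++++++++++++++*#*++*#%%%%%%%%%#+=----------========
161 ++++++++++++++++++*#*++*%%%%%%%%%#*+=----------========
162 +++++++++++++++++++****#%%%%###%%#*++=----------=======
163 +++++++++++++++++++++*%%%%%%%###%#*+++=---------=======
164 ++++++++++++++++++++*#%#**%%%##%#*+++++---------=======
165 ++++++++++++++++++++*#%#++*%%###*++++++=--------=======
166 +++++++++++++++++++++#%#+=+*#*#*+++++++=--------=======
167 +++++++++++++++++++++*#%*+++****+++++++=---------======
168 ++++++++++++++++++++++***++++***+++++++=---------======
169 +++++++++++++++++++++++++++=+***++++++++=--------======
170 ++++++++++++++++++++++++++++*****+++++++=---------=====
171 ++++++++++++++++++++++++++********+++++++=--====--=====
172 +++++++++++++++++++++++++***++****+++++++=-=+***+======
173 +++++++++++++++++++++++*****+=+****++++++=-=*###*+=====
174 +++++++++++++++++++++++*****++++**+++++++=-=#####+-=
[... 5088 characters left out ...]
+++++++++++++++
260 ------=+++++++++++**********##*+**##***+++++++++++++++*
261 ------=+*+++++++++*************++*####****+++++++++++++
262 -------++++++++++++********+**+++*#######*****+++++++++
263 -------=+*+++++++++++*******+++++**##########***+++++++
264 -------=+*++++++++++++******+++++**############*****+++
265 --------=++++++++++++++*****++++++*################****
266 --------=+*+++++++++++++++**++++++**##################*
267 --------=+*++++++++++++++++++++++++*###################
268 ---------++++++++++++++++++++++++++*###################
269 ---------=+*+++++++++++++++++++++++*###################
[array([319., 172.]), array([318., 212.]), array([313., 228.]), array([316., 254.])]
```

Both hang as predicted: blue block at (314,228), plate edge-on below it, and the bar's ball moved from row ~170 to ~180, i.e. ~30 mm down. Backing off a bit more and letting it settle.

Call:
arm_command --series '[{"dp": [0,0,-30],"roll": 0},{"dp": [0,0,-30],"roll": 0},{"dp": [0,0,-20],"roll": 0},{"dp": [0,0,0],"roll": 0},{"dp": [0,0,0],"roll": 0},{"dp": [0,0,0],"roll": 0},{"dp": [0,0,0],"roll": 0},{"dp": [0,0,0],"roll": 0},{"dp": [0,0,0],"roll": 0},{"dp": [0,0,0],"roll": 0},{"dp": [0,0,0],"roll": 0},{"dp": [0,0,0],"roll": 0},{"dp": [0,0,0],"roll": 0},{"dp": [0,0,0],"roll": 0},{"dp": [0,0,0],"roll": 0},{"dp": [0,0,0],"roll": 0},{"dp": [0,0,0],"roll": 0},{"dp": [0,0,0],"roll": 0},{"dp": [0,0,0],"roll": 0},{"dp": [0,0,0],"roll": 0}]'

```text
clock: 37.05
ee_pos: [0.3885, -0.0714, 0.4498]
tool_rot: [[0.832, 0.16, 0.531], [0.134, -0.987, 0.088], [0.538, -0.003, -0.843]]
ft_force: [-0.1, 0.1, -0.3]
opening: 0.6
finger_force: 0.0
```

```bash
python3 - <<'E'
from m import *
q=[];w=[]
for k in range(8):
    w.append(cams.snapshot("wrist").astype(int)[:,:,::-1]); q.append(cams.snapshot("side").astype(int))
for k in range(1,8):
    d=abs(q[k]-q[0])[150:270,285:345].max(2); e=abs(w[k]-w[0])[40:300,230:410].max(2);print((d>30).sum(),d.max(),(e>30).sum(),e.max(),end=" | ")
im=w[-1].astype(np.uint8);cv2.imwrite("pics/w15.png",im);h=cv2.cvtColor(im,cv2.COLOR_BGR2HSV);p=P(cams.calibration("wrist"))
for nm,k in(("orange",O),("blue",B)):
    n,l,st,ce=cv2.connectedComponentsWithStats(cv2.inRange(h,*k))
    for i in range(1,n):
        if st[i,4]>60:print(nm,st[i],ce[i].round(1))
print(proj(p,(.592,-.036,.248)),proj(p,(.593,-.036,.129)),bot.state()["clock"])
E
```

```text
0 4 0 12 | 0 4 0 14 | 0 4 0 14 | 0 4 0 14 | 0 4 0 13 | 0 4 0 13 | 0 4 0 13 | orange [296  85  35  19 458] [312.2  95.6]
blue [  58    0   88   69 3728] [99.6 30.6]
blue [301 151  25  22 442] [313.2 162.1]
[312.2157 102.7238] [313.2076 161.1261] 37.85
```

Everything is still and where expected. Handing in.

```bash
python3 -c "
from station import bot
print(bot.close_job())"
```

```text
the job is handed in; nothing more can be done
None
```

The link hangs on the bar and the medal holder on the link. I pulled the carriage onto its red stop at about 15 N (highest reading 15.0 N), then let go; both hung still, and I handed the job in at about 38 s with no verdict returned.

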